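Lock the tin rack and stack the spice tins

TASK

Pull the wooden mallet out of the utensil pot and with it knock both sprung lock bolts of the tin rack fully down (touch the bolts with the mallet only), then stand the mallet back in the pot, head down. Only once both bolts are down may tins go onto the rack: stack all the loose tins there in a tidy pyramid on their sides, first filling the empty beds of the bottom row, then setting the others in the saddles between the tins below, in line with them, without knocking over the pot or the oil bottle.

Things in the scene. Friction and masses are not known exactly. Their poses are not given: they have to be found in the camera images.
- rack: fixed wooden tin rack, 76 (its x) x 304 mm (its y), origin at the centre of its underside. On its 10 mm base, ridges 8 mm high and 20 mm wide part three side-by-side beds 62 mm apart along y, each for a tin lying along the rack's x; the beds are open at both ends. At each end in y, 130 mm out, a steel block (60 x 44 mm, top 30 mm above the worktop) carries a lock bolt
- bolt_right (a joint): sprung lock bolt at the rack's -y end: travel in m, 0 = fully up, 0.025 = fully down (home). It resists with 8 N of friction plus a spring of up to 3 N, and stays where it is driven to
- bolt_left (a joint): the same bolt at the rack's +y end, same values
- bolt_right_cap (a point): centre of the top of the right bolt's flat round cap (28 mm diameter, 9 mm thick, on a 16 mm shank); 64 mm above the worktop when up, 39 mm when home. The point moves with the bolt
- bolt_left_cap (a point): the same for the left bolt
- crock: loose heavy white ceramic utensil pot, round, 78 mm outside diameter, 85 mm high, wall 5 mm (opening 68 mm), inner floor 6 mm above its underside; origin at the centre of its underside
- mallet: wooden pestle-shaped kitchen mallet, 0.28 kg, 190 mm long, standing head down in the pot: flat-footed round head 52 mm in diameter and 55 mm long, tapering by 68 mm to a straight round handle 28 mm in diameter that goes on up to 190 mm. Origin at the centre of the flat striking foot, z axis up along the handle
- slot1 (a point): where the centre of a tin lies when it is in the right (-y) bed of the bottom row
- slot2 (a point): where the centre of a tin lies when it is in the middle bed of the bottom row
- slot3 (a point): where the centre of a tin lies when it is in the left (+y) bed of the bottom row
- slot4 (a point): where the centre of a tin lies when it is in the second layer, in the saddle between the right and middle tins
- slot5 (a point): where the centre of a tin lies when it is in the second layer, in the saddle between the middle and left tins
- slot6 (a point): where the centre of a tin lies when it is in the top of the pyramid, in the saddle between the two tins of the second layer
- tin1: incoming tin on the worktop: a plain cylindrical spice tin full of powder, 56 mm in diameter and 64 mm long, 0.16 kg or so, lying on its side; the origin is its centre, its x axis runs along the cylinder (either way round). It can be gripped across its two flat ends from above. It may be absent
- tin2: incoming tin on the worktop: a plain cylindrical spice tin full of powder, 56 mm in diameter and 64 mm long, 0.16 kg or so, lying on its side; the origin is its centre, its x axis runs along the cylinder (either way round). It can be gripped across its two flat ends from above. It may be absent
- tin3: incoming tin on the worktop: a plain cylindrical spice tin full of powder, 56 mm in diameter and 64 mm long, 0.16 kg or so, lying on its side; the origin is its centre, its x axis runs along the cylinder (either way round). It can be gripped across its two flat ends from above. It may be absent
- tin4: incoming tin on the worktop: a plain cylindrical spice tin full of powder, 56 mm in diameter and 64 mm long, 0.16 kg or so, lying on its side; the origin is its centre, its x axis runs along the cylinder (either way round). It can be gripped across its two flat ends from above. It may be absent
- tin5: incoming tin on the worktop: a plain cylindrical spice tin full of powder, 56 mm in diameter and 64 mm long, 0.16 kg or so, lying on its side; the origin is its centre, its x axis runs along the cylinder (either way round). It can be gripped across its two flat ends from above. It may be absent
- stock1: tin that starts in the rack's bottom row: a plain cylindrical spice tin full of powder, 56 mm in diameter and 64 mm long, 0.16 kg or so, lying on its side; the origin is its centre, its x axis runs along the cylinder (either way round). It can be gripped across its two flat ends from above. It may be absent
- stock2: tin that starts in the rack's bottom row: a plain cylindrical spice tin full of powder, 56 mm in diameter and 64 mm long, 0.16 kg or so, lying on its side; the origin is its centre, its x axis runs along the cylinder (either way round). It can be gripped across its two flat ends from above. It may be absent
- stock3: tin that starts in the rack's bottom row: a plain cylindrical spice tin full of powder, 56 mm in diameter and 64 mm long, 0.16 kg or so, lying on its side; the origin is its centre, its x axis runs along the cylinder (either way round). It can be gripped across its two flat ends from above. It may be absent
- oil: bystander: green glass oil bottle, 68 mm diameter, 200 mm high, origin under its centre
Things that resemble listed ones, but are neither listed nor needed, are in the scene too. Leave any blue look-alike of the tin1 alone.

How it is judged (in metres and radians):
On the way, in this order (a step that is already met when the one before it is completed fails the run):
1. the mallet has been pulled up clear of the pot (z of mallet in the frame of crock above 0.09 m), for 0.1 s.
2. both bolts are home, the last of them under the mallet (value of joint each of bolt_right, bolt_left above 0.0215 m and (contact force between mallet and bolt_right above 0.5 N or contact force between mallet and bolt_left above 0.5 N)).
3. the mallet stands in the pot again, head down, let go, with both bolts still home (value of joint each of bolt_right, bolt_left above 0.0215 m and horizontal distance between mallet and crock below 0.02 m and z of mallet in the frame of crock below 0.016 m and angle between mallet's own z axis and vertical below 0.35 rad and angle between crock's own z axis and vertical below 0.1 rad and contact force between the fingers and mallet below 0.3 N), for 0.3 s.
At the end, for the whole second after the job is handed in: Both bolts within 3.5 mm of fully down; mallet let go, head down on the floor of the upright pot (20 mm off centre, 0.35 rad tilt at most); every tin present at rest, its centre within 16 mm of one of the six pyramid places, its axis within 0.2 rad of the rack's x axis (all of step 3 and (distance between tin1 and slot1 below 0.016 m or distance between tin1 and slot2 below 0.016 m or distance between tin1 and slot3 below 0.016 m or distance between tin1 and slot4 below 0.016 m or distance between tin1 and slot5 below 0.016 m or distance between tin1 and slot6 below 0.016 m) and angle between the x axis of each of tin1, tin2, tin3, tin4, tin5, stock1, stock2, stock3 and the x axis of rack, either way round below 0.2 rad and linear speed of each of tin1, tin2, tin3, tin4, tin5, stock1, stock2, stock3 below 0.02 m/s and (distance between tin2 and slot1 below 0.016 m or distance between tin2 and slot2 below 0.016 m or distance between tin2 and slot3 below 0.016 m or distance between tin2 and slot4 below 0.016 m or distance between tin2 and slot5 below 0.016 m or distance between tin2 and slot6 below 0.016 m) and (distance between tin3 and slot1 below 0.016 m or distance between tin3 and slot2 below 0.016 m or distance between tin3 and slot3 below 0.016 m or distance between tin3 and slot4 below 0.016 m or distance between tin3 and slot5 below 0.016 m or distance between tin3 and slot6 below 0.016 m) and (distance between tin4 and slot1 below 0.016 m or distance between tin4 and slot2 below 0.016 m or distance between tin4 and slot3 below 0.016 m or distance between tin4 and slot4 below 0.016 m or distance between tin4 and slot5 below 0.016 m or distance between tin4 and slot6 below 0.016 m) and (distance between tin5 and slot1 below 0.016 m or distance between tin5 and slot2 below 0.016 m or distance between tin5 and slot3 below 0.016 m or distance between tin5 and slot4 below 0.016 m or distance between tin5 and slot5 below 0.016 m or distance between tin5 and slot6 below 0.016 m) and (distance between stock1 and slot1 below 0.016 m or distance between stock1 and slot2 below 0.016 m or distance between stock1 and slot3 below 0.016 m or distance between stock1 and slot4 below 0.016 m or distance between stock1 and slot5 below 0.016 m or distance between stock1 and slot6 below 0.016 m) and (distance between stock2 and slot1 below 0.016 m or distance between stock2 and slot2 below 0.016 m or distance between stock2 and slot3 below 0.016 m or distance between stock2 and slot4 below 0.016 m or distance between stock2 and slot5 below 0.016 m or distance between stock2 and slot6 below 0.016 m) and (distance between stock3 and slot1 below 0.016 m or distance between stock3 and slot2 below 0.016 m or distance between stock3 and slot3 below 0.016 m or distance between stock3 and slot4 below 0.016 m or distance between stock3 and slot5 below 0.016 m or distance between stock3 and slot6 below 0.016 m)); the robot touches nothing.
It fails at once if the gripper or arm touches a bolt (contact force between any of the fingers, the arm and bolt_right above 1 N or contact force between any of the fingers, the arm and bolt_left above 1 N).
It fails at once if an incoming tin is on or over the beds of the rack while a bolt is still up (horizontal distance between any of tin1, tin2, tin3, tin4, tin5 and rack below 0.1 m and value of joint any of bolt_right, bolt_left below 0.02 m).
It fails at once if the oil bottle or the pot is knocked over (angle between any of oil, crock's own z axis and vertical above 0.6 rad).
Of stock1, stock2, stock3 only 1 to 1 are there at a start; the rules pass over those that are not, and their reading is None.
Of tin1, tin2, tin3, tin4, tin5 only 3 to 5 are there at a start; the rules pass over those that are not, and their reading is None.
At some moment in a run one of crock may be knocked a few centimetres aside while the robot is not near it.
It also fails if it takes over 210 s, if anything falls off the work surface, if the arm or the gripper's body presses on something with over 40 N, if the wrist force passes 120 N, or if a joint passes its speed limit or range.

ROBOT

A 6-joint arm with a two-finger parallel gripper is mounted at the origin on the work surface. World frame = base frame: x ahead of the robot, y to its left, z up, the work surface at z = 0. Lengths are in m, angles in degrees, forces in N, time in s.
With the tool pointing down it reaches from about 0.4 to 0.825 m from the base axis. Payload 7 kg.
Tool frame: the origin (TCP) lies between the finger pads; the fingertips stand 22 mm ahead of it and the grasp point (between the pads) lies 3 mm ahead of it; z points along the fingers, y is the line along which they close (so a half turn about z gives the same grasp; the last joint's range is limited). The gripper opens to 88 mm and grips with 3 to 60 N. Pads are 19 mm wide; open, the fingers measure 130 mm over their backs; the gripper's body (78 mm by 193 mm) begins 47 mm behind the grasp point.
Start: joints at [82.855, 20.546, 0.682, 0, -70.136, -16.507], TCP at [0.271, 0.618, 0.249] pointing down, gripper open.
Joint ranges: [-176.03, 176.03], [-82.01, 121.73], [-58.28, 71.71], [-173.87, 95.51], [-174.79, -0.11], [-173.66, 173.66]. Speed limits (degrees/s): [136.94, 136.94, 172.46, 180, 180, 180].

INTERFACE

Orientations are given as [roll, pitch, yaw] about the fixed x, y, z axes, in that order (R = Rz(yaw) Ry(pitch) Rx(roll)).
In Python, from plant import ctrl gives the robot as it stands.
- The arm moves only by the tool apply_moves, never from a script. Its argument "targets" is a list of rows, each an object with "travel": the shift along the tool's x, y, z in mm, a list of three; "roll": the turn about the tool's z in degrees; "jaw": the finger opening in mm, from 0 to 87.6. In form: [{"travel": [tx, ty, tz], "roll": roll, "jaw": jaw}, ...]. A call has 1 to 10 rows; each row shifts and turns the commanded pose from where the row before left it, along the tool's axes as they then stand; what a row does not reach is not made up. A row lasts 1/10 s, in which the tool goes at most 50 mm and 8.59 degrees, less where a joint would pass 70% of its speed; a pose out of reach is approached as far as the arm can. A call with a gripper value outside its range is refused whole. The fingers move at their own pace and stop on an object; the grip force is fixed at half the most. Time passes only in rows, so rows that do not move let the fingers close. It gives the time, the measured TCP pose, the force, the opening and the grip force at its end, in the units of the state.
- ctrl.get_obs(): the state, without advancing time (a new reading comes with each control period).
- ctrl.snapshot(name): name is "scene" or "top" or "wrist"; returns the picture (400x640x3 uint8, red, green, blue); there is no depth.
- ctrl.calibration(name): a dict with "K" (3x3 intrinsics, pixels), "extrinsics" (4x4, takes a point from camera to world coordinates); the wrist camera has in their place "hand_eye" (4x4, takes a point from camera to tool coordinates, whose origin is the TCP and whose axes are the flange's). Camera axes: x right, y down, z forward; pixel columns grow to the right and rows downward; lengths in m; the calibration is good to about 2 mm. A picture is of the moment at which its call begins: read the wrist's pose just before it. calibration takes no time and is no camera call.
- ctrl.close_job(): hands the job in; it is judged then, once.
The state is a dict: "clock": time; "joint_pos": joint angles; "qvel": joint speeds; "tau": joint torques, N m; "tool_pos": TCP position; "orientation": TCP orientation; "force": force on the tool from outside, world axes, zero at the start; "moment": the same for the moment, N m; "opening": finger opening in m; "gripper_force": force on a finger pad.
Only numpy, scipy, OpenCV 4.12 (cv2) and the standard library are available. Lean on these libraries where they do the work, as an engineer would, in place of code of your own. Each camera call takes 0.05 s, during which the arm holds its last target. There are 200 camera calls.

## Working session

There is one attempt and no reset: what is moved stays moved. The work goes in short steps, Python scripts to look and compute and a tool call to move; the robot and the scene stay as the last step left them, time stands still between calls to the robot, and variables do not carry over. Pictures are saved under pics/ and viewed, at most 14 in all, crops included, and the job is handed in when it is done.

Besides the shell and the picture viewer there is one more tool, called after "Request:" as name(argument=value, ...) on one line, values as JSON. apply_moves: Moves the arm, as the interface text tells. Its arguments: {"type":"object","properties":{"targets":{"type":"array","items":{"type":"object","properties":{"travel":{"type":"array","items":{"type":"number"}},"roll":{"type":"number"},"jaw":{"type":"number"}}}}},"required":["targets"]}

```bash
mkdir -p pics; ls; python3 - <<'E'
from plant import ctrl
import cv2,numpy as np
print(ctrl.get_obs())
for n in("scene","top"):
    im=ctrl.snapshot(n); cv2.imwrite(f"pics/{n}0.png",im[:,:,::-1])
for n in("scene","top","wrist"):
    print(n,ctrl.calibration(n))
E
```

```text
pics
{'clock': 0.0, 'joint_pos': array([ 8.28553402e+01,  2.05892686e+01,  6.34121118e-01, -2.19646335e-02,
       -7.01354823e+01, -1.65077602e+01]), 'qvel': array([ 0.0870706 , -0.0587977 ,  0.09872131,  0.05375266,  0.06157492,
        0.06998183]), 'tau': array([ 4.37069320e-04, -5.82709622e+01,  2.93066704e+01,  6.99735850e+00,
        7.29675448e-03, -1.51614631e-04]), 'tool_pos': array([0.27062154, 0.6178788 , 0.24764395]), 'orientation': array([ 1.79907238e+02, -5.95751875e-03, -2.36598950e+01]), 'force': array([-0.34525299, -0.0185852 ,  0.09898318]), 'moment': array([ 0.03417966, -0.02850856,  0.03038568]), 'gripper_force': 0.0, 'opening': 0.08756780297597827}
scene {'K': array([[433.11536484,   0.        , 320.38455198],
       [  0.        , 433.11536484, 193.44542525],
       [  0.        ,   0.        ,   1.        ]]), 'extrinsics': array([[-0.83134429,  0.39293844, -0.39302169,  0.95851741],
       [ 0.55573128,  0.59465979, -0.58098406,  0.63046286],
       [ 0.00542323, -0.70141223, -0.71273521,  0.86711227],
       [ 0.        ,  0.        ,  0.        ,  1.       
[... 347 characters left out ...]
0e-02],
       [ 1.39026026e-03, -1.03976798e-01, -9.94578751e-01,
         1.20057106e+00],
       [ 0.00000000e+00,  0.00000000e+00,  0.00000000e+00,
         1.00000000e+00]])}
wrist {'K': array([[305.41305899,   0.        , 321.75662654],
       [  0.        , 305.41305899, 196.07704999],
       [  0.        ,   0.        ,   1.        ]]), 'hand_eye': array([[-1.74594033e-04, -9.51481681e-01, -3.07705346e-01,
         8.38464532e-02],
       [ 9.99999718e-01, -3.90892883e-04,  6.41306486e-04,
        -3.04656882e-04],
       [-7.30471204e-04, -3.07705147e-01,  9.51481481e-01,
        -1.37134656e-01],
       [ 0.00000000e+00,  0.00000000e+00,  0.00000000e+00,
         1.00000000e+00]])}
```

View pics/top0.png

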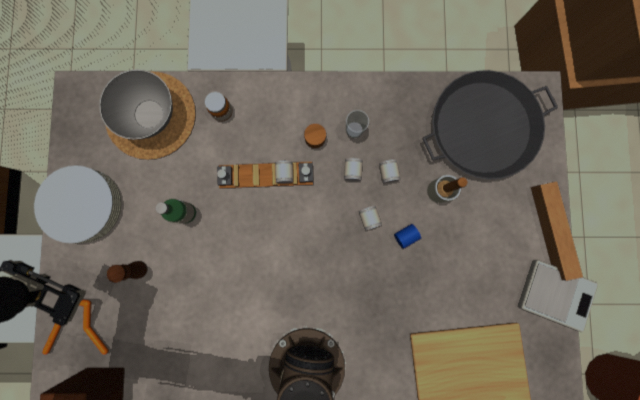

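View pics/scene0.png

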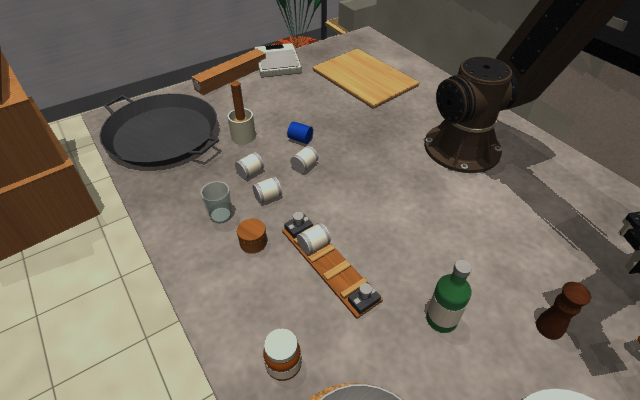

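The top view shows:
- Rack at px (218–313, 175), with bolt caps at (223,173) and (306,170) and a stock tin in the right bed at (284,172).
- Three loose white tins at (353,169), (390,171) and (370,218).
- The blue look-alike at (407,236), which I'll leave alone.
- Pot at (447,188) with the mallet handle top at (461,183).
- Oil bottle at (175,210).

The brown turned object at (127,271) is a pepper mill, so the mallet is the handle in the pot.

```bash
cat > h.py <<'E'
from plant import ctrl
import cv2,numpy as np
from scipy.spatial.transform import Rotation as Ro
def T_tool(o=None):
    o=o or ctrl.get_obs(); T=np.eye(4)
    T[:3,:3]=Ro.from_euler('xyz',o['orientation'],degrees=True).as_matrix(); T[:3,3]=o['tool_pos']; return T
def cam(n):
    c=ctrl.calibration(n)
    return c['K'], (T_tool()@c['hand_eye'] if n=='wrist' else c['extrinsics'])
def p2w(n,uv,z,KE=None):
    K,E=KE or cam(n); d=E[:3,:3]@np.linalg.solve(K,[uv[0],uv[1],1.]); o=E[:3,3]
    return o+d*(z-o[2])/d[2]
def snap(n,name):
    KE=cam(n); im=ctrl.snapshot(n)[:,:,::-1].copy(); cv2.imwrite(f'pics/{name}.png',im); return im,KE
def go(x,y,z,yaw=None):
    """tool-frame shift (at present orientation), and roll"""
    o=ctrl.get_obs(); T=T_tool(o); d=T[:3,:3].T@(np.array([x,y,z])-T[:3,3])*1000
    r=0 if yaw is None else (o['orientation'][2]-yaw+90)%180-90
    print('pos',T[:3,3].round(4),'yaw',o['orientation'].round(1),'travel',d.round(1),'roll',round(r,1),'t',o['clock'],'grip',o['opening'],o['gripper_force'],'F',o['force'].round(1))
E
python3 - <<'E'
from h import *
for k,uv,z in[('boltL',(223,173),.064),('boltR',(306,170),.064),('rackL',(218,176),.01),('stock',(284,172),.05),('tA',(353,169),.04),('tB',(390,171),.04),('tC',(370,218),.04),('pot',(447,188),.085),('handle',(461,183),.196),('oil',(180,211),.1),('blue',(407,236),.04)]:
    print(k,p2w('top',uv,z).round(3))
a=p2w('top',(264.5,171.5),.064); go(a[0]-.05,a[1],.30,0)
E
```

```text
boltL [0.595 0.258 0.064]
boltR [0.604 0.002 0.064]
rackL [0.594 0.287 0.01 ]
stock [0.6   0.071 0.05 ]
tA [ 0.612 -0.146  0.04 ]
tB [ 0.606 -0.263  0.04 ]
tC [ 0.457 -0.197  0.04 ]
pot [ 0.546 -0.424  0.085]
handle [ 0.544 -0.423  0.196]
oil [0.475 0.373 0.1  ]
blue [ 0.402 -0.311  0.04 ]
pos [0.2706 0.6179 0.2477] yaw [179.9  -0.  -23.7] travel [451.3 335.2 -51.7] roll -23.7 t 0.1 grip 0.0875244985534938 0.0 F [-0.1  0.5 -0.3]
```

Request:
apply_moves(targets=[{"travel": [0,0,-40],"roll": 0,"jaw": 87.6},{"travel": [40,30,-6],"roll": 0,"jaw": 87.6},{"travel": [40,30,-6],"roll": 0,"jaw": 87.6},{"travel": [40,30,0],"roll": 0,"jaw": 87.6},{"travel": [40,30,0],"roll": 0,"jaw": 87.6},{"travel": [40,30,0],"roll": 0,"jaw": 87.6},{"travel": [40,30,0],"roll": 0,"jaw": 87.6},{"travel": [40,30,0],"roll": 0,"jaw": 87.6},{"travel": [40,30,0],"roll": 0,"jaw": 87.6},{"travel": [40,30,0],"roll": 0,"jaw": 87.6}])

```text
clock: 1.1
tool_pos: [0.4923, 0.2252, 0.3005]
orientation: [-180.0, 0.0, -23.6]
force: [0.9, 1.3, -0.5]
opening: 0.0875
gripper_force: 0.0
```

Request:
apply_moves(targets=[{"travel": [40,30,0],"roll": 0,"jaw": 87.6},{"travel": [40,30,0],"roll": 0,"jaw": 87.6},{"travel": [0,0,0],"roll": 8,"jaw": 87.6},{"travel": [0,0,0],"roll": 8,"jaw": 87.6},{"travel": [0,0,0],"roll": 8,"jaw": 87.6},{"travel": [0,0,0],"roll": 8,"jaw": 87.6},{"travel": [0,0,0],"roll": 8,"jaw": 87.6},{"travel": [0,0,0],"roll": 8,"jaw": 87.6},{"travel": [0,0,0],"roll": 8,"jaw": 87.6},{"travel": [0,0,0],"roll": 8,"jaw": 87.6}])

```text
clock: 2.1
tool_pos: [0.5409, 0.14, 0.3001]
orientation: [180.0, -0.0, -88.0]
force: [-0.4, 0.9, -0.6]
opening: 0.0872
gripper_force: 0.0
```

Request:
apply_moves(targets=[{"travel": [0,0,0],"roll": 0,"jaw": 87.6},{"travel": [0,0,0],"roll": 0,"jaw": 87.6},{"travel": [0,0,0],"roll": 0,"jaw": 87.6}])

```text
clock: 2.4
tool_pos: [0.541, 0.1401, 0.3003]
orientation: [180.0, -0.0, -87.5]
force: [-0.0, -0.5, -0.0]
opening: 0.0876
gripper_force: 0.0
```

```bash
python3 - <<'E'
from h import *
go(.6,.1,.3,-88)
im,_=snap('wrist','w1')
E
```

```text
pos [0.541  0.1401 0.3003] yaw [180.   -0.  -87.5] travel [ 42.6 -57.1   0.3] roll 0.5 t 2.4 grip 0.08762440725721159 0.0 F [-0.  -0.5 -0. ]
```

View pics/w1.png

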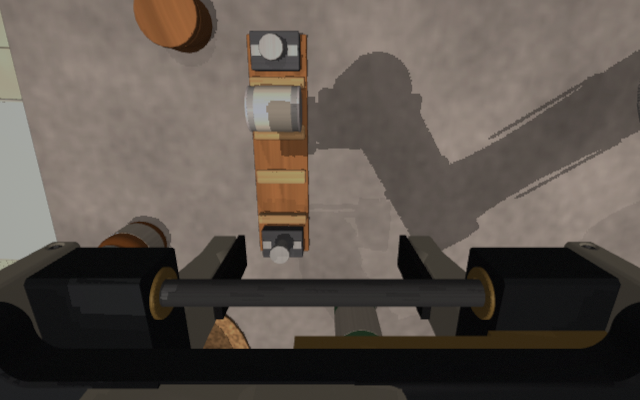

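The wrist view shows the right cap at (271,47), the left cap at (280,255), the rack base spanning roughly (248–306, 33) to (262–309, 250), and the stock tin in the right bed.

```bash
python3 - <<'E'
from h import *
KE=cam('wrist'); im=cv2.imread('pics/w1.png')
g=cv2.cvtColor(im,cv2.COLOR_BGR2HSV)
for c,t in(((271,47),170),((280,255),110)):
    m=((g[:,:,2]>t)&(g[:,:,1]<40)).astype(np.uint8)
    n,l,s,ce=cv2.connectedComponentsWithStats(m); i=l[c[1],c[0]]
    print(s[i],ce[i],p2w('wrist',ce[i],.064,KE).round(4), 'hand',p2w('wrist',c,.064,KE).round(4))
for c in((248,33),(306,35),(309,248)): print(p2w('wrist',c,.01,KE).round(4))
# top view, caps
t=cv2.imread('pics/top0.png'); cv2.imwrite('pics/t_crop.png',cv2.resize(t[140:240,205:485],None,fx=2.8,fy=2.8,interpolation=cv2.INTER_CUBIC))
go(.6,-.2,.3,-88)
E
```

```text
[     0      0    640    400 255882] [319.52780969 199.54168718] [0.5421 0.1817 0.064 ] hand [0.6032 0.0056 0.064 ]
[    0     0   640   279 89414] [255.43844364 117.27561679] [0.6222 0.0822 0.064 ] hand [0.5929 0.2641 0.064 ]
[ 0.6403 -0.0165  0.01  ]
[ 0.5676 -0.0174  0.01  ]
[0.5547 0.2799 0.01  ]
pos [0.5411 0.1401 0.3004] yaw [180.   -0.  -87.5] travel [342.3 -44.1   0.4] roll 0.5 t 2.45 grip 0.08746826916878529 0.0 F [0.2 0.2 0.8]
```

View pics/t_crop.png

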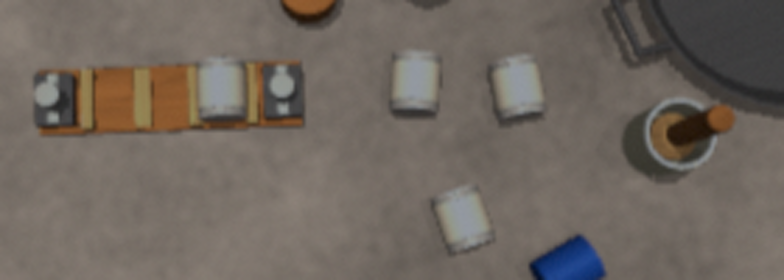

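The crop confirms it: three white tins are loose, the blue one is the look-alike to leave, and the brown handle in the pot is the mallet. Next I'll look closer over the tins and pot.

Request:
apply_moves(targets=[{"travel": [46,-1,0],"roll": 0,"jaw": 87.6},{"travel": [46,-1,0],"roll": 0,"jaw": 87.6},{"travel": [46,-1,0],"roll": 0,"jaw": 87.6},{"travel": [46,-1,0],"roll": 0,"jaw": 87.6},{"travel": [46,-1,0],"roll": 0,"jaw": 87.6},{"travel": [46,-1,0],"roll": 0,"jaw": 87.6},{"travel": [46,-1,0],"roll": 0,"jaw": 87.6},{"travel": [46,-1,0],"roll": 0,"jaw": 87.6},{"travel": [0,0,0],"roll": 0,"jaw": 87.6},{"travel": [0,0,0],"roll": 0,"jaw": 87.6}])

```text
clock: 3.45
tool_pos: [0.5638, -0.2284, 0.2999]
orientation: [179.9, 0.0, -87.7]
force: [-0.2, 0.4, -0.2]
opening: 0.0874
gripper_force: 0.0
```

```bash
python3 - <<'E'
from h import *
im,KE=snap('wrist','w2'); np.savez('w2.npz',K=KE[0],E=KE[1]); go(.545,-.424,.3,-88)
E
```

```text
pos [ 0.564  -0.2275  0.3002] yaw [180.    0.  -87.7] travel [1.956e+02 2.700e+01 1.000e-01] roll 0.3 t 3.5 grip 0.08747287892899552 0.0 F [-0.6  0.4 -0.1]
```

View pics/w2.png

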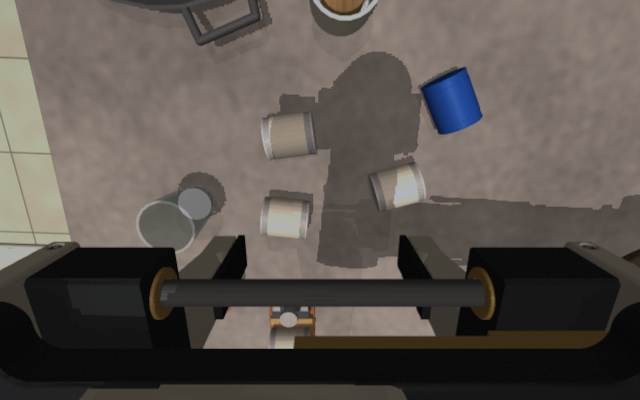

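Tins A (287,217), B (289,135) and C (398,184) are clear in this view. The blue tin is at (451,100), and the pot rim is at the top edge around x=345. Now over the pot.

Request:
apply_moves(targets=[{"travel": [39,5,0],"roll": 0,"jaw": 87.6},{"travel": [39,5,0],"roll": 0,"jaw": 87.6},{"travel": [39,5,0],"roll": 0,"jaw": 87.6},{"travel": [39,6,0],"roll": 0,"jaw": 87.6},{"travel": [39,6,0],"roll": 0,"jaw": 87.6},{"travel": [0,0,0],"roll": 0,"jaw": 87.6},{"travel": [0,0,0],"roll": 0,"jaw": 87.6},{"travel": [0,0,0],"roll": 0,"jaw": 87.6}])

```text
clock: 4.3
tool_pos: [0.5458, -0.4218, 0.3007]
orientation: [-180.0, 0.0, -87.5]
force: [-0.3, -0.1, -0.6]
opening: 0.0878
gripper_force: 0.0
```

```bash
python3 - <<'E'
from h import *
d=np.load('w2.npz'); KE2=(d['K'],d['E'])
for n,pts in dict(A=[(264,198),(309,197),(264,238),(308,239)],B=[(266,117),(311,111),(268,158),(315,153)],C=[(371,177),(414,161),(380,208),(424,194)]).items():
    w=np.array([p2w('wrist',p,.03,KE2)[:2] for p in pts]); a=(w[0]-w[1]+w[2]-w[3])
    print(n,w.mean(0).round(4),'axis deg',np.degrees(np.arctan2(a[1],a[0])).round(1))
im,KE=snap('wrist','w3'); np.savez('w3.npz',K=KE[0],E=KE[1]); go(.545,-.424,.3,-88)
E
```

```text
A [ 0.6112 -0.145 ] axis deg 2.2
B [ 0.6067 -0.2632] axis deg 8.9
C [ 0.4579 -0.2004] axis deg 22.4
pos [ 0.5458 -0.4216  0.3009] yaw [-180.    -0.   -87.5] travel [2.3 0.9 0.9] roll 0.5 t 4.35 grip 0.0873398154132686 0.0 F [-0.1 -0.2  0.4]
```

View pics/w3.png

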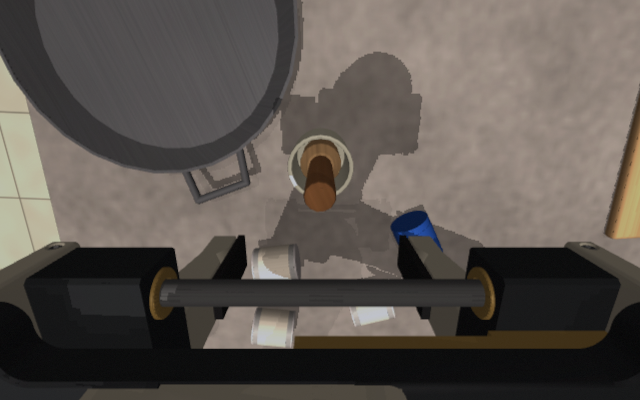

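The handle top is centred at (320,196) and the pot rim at (321,167).

```bash
python3 - <<'E'
from h import *
d=np.load('w3.npz'); KE=(d['K'],d['E'])
print(p2w('wrist',(320,196),.196,KE),p2w('wrist',(321,167),.085,KE)); p=p2w('wrist',(320,196),.196,KE)
go(p[0],p[1],.162)
E
```

```text
[ 0.54759808 -0.42728132  0.196     ] [ 0.5469847  -0.42743345  0.085     ]
pos [ 0.5458 -0.4216  0.3009] yaw [-180.    -0.   -87.5] travel [  5.7  -1.5 138.9] roll 0 t 4.35 grip 0.0873398154132686 0.0 F [-0.1 -0.2  0.4]
```

Request:
apply_moves(targets=[{"travel": [5.5,-1.5,0],"roll": 0,"jaw": 87.6},{"travel": [0,0,40],"roll": 0,"jaw": 87.6},{"travel": [0,0,40],"roll": 0,"jaw": 87.6},{"travel": [0,0,40],"roll": 0,"jaw": 87.6},{"travel": [0,0,17],"roll": 0,"jaw": 87.6},{"travel": [0,0,0],"roll": 0,"jaw": 60},{"travel": [0,0,0],"roll": 0,"jaw": 40},{"travel": [0,0,0],"roll": 0,"jaw": 20},{"travel": [0,0,0],"roll": 0,"jaw": 10},{"travel": [0,0,0],"roll": 0,"jaw": 10}])

```text
clock: 5.35
tool_pos: [0.5474, -0.4288, 0.1648]
orientation: [-179.9, -0.1, -87.6]
force: [0.3, 0.6, -0.6]
opening: 0.0531
gripper_force: 0.0
```

Request:
apply_moves(targets=[{"travel": [0,0,0],"roll": 0,"jaw": 10},{"travel": [0,0,0],"roll": 0,"jaw": 10},{"travel": [0,0,0],"roll": 0,"jaw": 10},{"travel": [0,0,0],"roll": 0,"jaw": 10}])

```text
clock: 5.75
tool_pos: [0.5469, -0.4287, 0.1635]
orientation: [-180.0, -0.0, -87.7]
force: [0.2, 0.3, 0.5]
opening: 0.0271
gripper_force: 30.0
```

Request:
apply_moves(targets=[{"travel": [0,0,-20],"roll": 0,"jaw": 10},{"travel": [0,0,-30],"roll": 0,"jaw": 10},{"travel": [0,0,-35],"roll": 0,"jaw": 10},{"travel": [0,0,-35],"roll": 0,"jaw": 10},{"travel": [0,0,-30],"roll": 0,"jaw": 10},{"travel": [0,0,0],"roll": 0,"jaw": 10},{"travel": [0,0,0],"roll": 0,"jaw": 10}])

```text
clock: 6.45
tool_pos: [0.5468, -0.4283, 0.3133]
orientation: [-180.0, 0.0, -87.7]
force: [0.3, -0.7, -3.6]
opening: 0.0271
gripper_force: 30.0
```

```bash
python3 - <<'E'
from h import *
go(.6035,.004,.3145)
E
```

```text
pos [ 0.5468 -0.4283  0.3133] yaw [-180.     0.   -87.7] travel [-429.6  -74.3   -0.9] roll 0 t 6.45 grip 0.027071893096709137 29.977607131004333 F [ 0.3 -0.7 -3.6]
```

Request:
apply_moves(targets=[{"travel": [-25,-4.3,0],"roll": 0,"jaw": 10},{"travel": [-45,-7.8,0],"roll": 0,"jaw": 10},{"travel": [-50,-8.6,0],"roll": 0,"jaw": 10},{"travel": [-50,-8.6,0],"roll": 0,"jaw": 10},{"travel": [-50,-8.6,0],"roll": 0,"jaw": 10},{"travel": [-50,-8.6,0],"roll": 0,"jaw": 10},{"travel": [-50,-8.6,0],"roll": 0,"jaw": 10},{"travel": [-50,-8.6,0],"roll": 0,"jaw": 10},{"travel": [-40,-6.9,0],"roll": 0,"jaw": 10},{"travel": [-20,-3.5,0],"roll": 0,"jaw": 10}])

```text
clock: 7.45
tool_pos: [0.602, 0.003, 0.3111]
orientation: [179.8, 0.0, -87.5]
force: [0.6, -0.1, -2.9]
opening: 0.0275
gripper_force: 30.0
```

Request:
apply_moves(targets=[{"travel": [0,0,0],"roll": 0,"jaw": 10},{"travel": [0,0,0],"roll": 0,"jaw": 10},{"travel": [0,0,0],"roll": 0,"jaw": 10}])

```text
clock: 7.75
tool_pos: [0.6023, -0.0011, 0.3124]
orientation: [179.9, -0.0, -87.7]
force: [0.9, -0.2, -3.3]
opening: 0.0275
gripper_force: 30.0
```

```bash
python3 - <<'E'
from h import *
go(.6035,.004,.3145)
im,KE=snap('scene','s1')
cv2.imwrite('pics/s1c.png',cv2.resize(im[120:330,200:420],None,fx=2.5,fy=2.5))
E
```

```text
pos [ 0.6023 -0.0011  0.3124] yaw [179.9  -0.  -87.7] travel [-5.1 -1.4 -2.1] roll 0 t 7.75 grip 0.02747864944907245 29.987164735794067 F [ 0.9 -0.2 -3.3]
```

View pics/s1c.png

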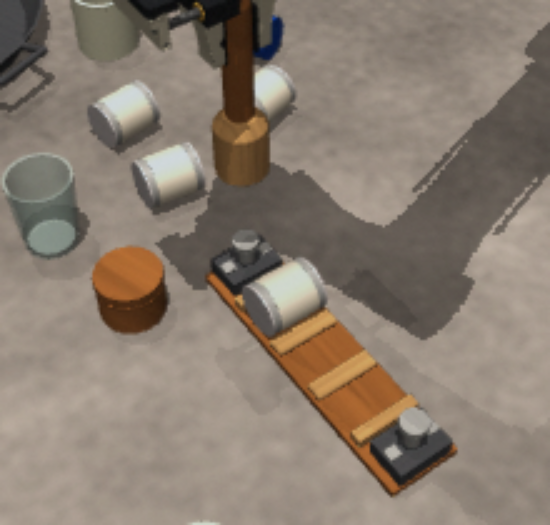

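The mallet hangs straight over the right bolt and nothing is in the way. Pressing it down.

Request:
apply_moves(targets=[{"travel": [-4.5,-1,0],"roll": 0,"jaw": 10},{"travel": [0,0,30],"roll": 0,"jaw": 10},{"travel": [0,0,30],"roll": 0,"jaw": 10},{"travel": [0,0,22],"roll": 0,"jaw": 10},{"travel": [0,0,6],"roll": 0,"jaw": 10},{"travel": [0,0,6],"roll": 0,"jaw": 10},{"travel": [0,0,6],"roll": 0,"jaw": 10},{"travel": [0,0,6],"roll": 0,"jaw": 10}])

```text
clock: 8.6
tool_pos: [0.6046, 0.004, 0.2095]
orientation: [-179.8, -0.0, -87.6]
force: [-2.2, 0.3, 6.2]
opening: 0.0275
gripper_force: 30.0
```

Request:
apply_moves(targets=[{"travel": [0,0,3],"roll": 0,"jaw": 10},{"travel": [0,0,3],"roll": 0,"jaw": 10},{"travel": [0,0,2],"roll": 0,"jaw": 10},{"travel": [0,0,0],"roll": 0,"jaw": 10},{"travel": [0,0,0],"roll": 0,"jaw": 10}])

```text
clock: 9.1
tool_pos: [0.6044, 0.0041, 0.2014]
orientation: [-179.8, -0.0, -87.6]
force: [-1.2, -0.6, 5.9]
opening: 0.0278
gripper_force: 30.0
```

Request:
apply_moves(targets=[{"travel": [0,0,1.5],"roll": 0,"jaw": 10},{"travel": [0,0,1.5],"roll": 0,"jaw": 10},{"travel": [0,0,1],"roll": 0,"jaw": 10},{"travel": [0,0,0],"roll": 0,"jaw": 10},{"travel": [0,0,0],"roll": 0,"jaw": 10}])

```text
clock: 9.6
tool_pos: [0.6045, 0.0041, 0.1973]
orientation: [-179.8, -0.0, -87.6]
force: [-1.1, -0.9, 5.8]
opening: 0.0279
gripper_force: 30.0
```

Request:
apply_moves(targets=[{"travel": [0,0,1],"roll": 0,"jaw": 10},{"travel": [0,0,1],"roll": 0,"jaw": 10},{"travel": [0,0,0],"roll": 0,"jaw": 10},{"travel": [0,0,0],"roll": 0,"jaw": 10}])

```text
clock: 10.0
tool_pos: [0.6047, 0.004, 0.1963]
orientation: [-179.8, -0.0, -87.6]
force: [-3.5, -0.4, 12.3]
opening: 0.0277
gripper_force: 30.0
```

Request:
apply_moves(targets=[{"travel": [0,0,1],"roll": 0,"jaw": 10},{"travel": [0,0,0],"roll": 0,"jaw": 10},{"travel": [0,0,0],"roll": 0,"jaw": 10}])

```text
clock: 10.3
tool_pos: [0.6049, 0.004, 0.1962]
orientation: [-179.7, -0.0, -87.6]
force: [-4.7, -1.3, 17.2]
opening: 0.0278
gripper_force: 30.1
```

Request:
apply_moves(targets=[{"travel": [0,0,-15],"roll": 0,"jaw": 10},{"travel": [0,0,-40],"roll": 0,"jaw": 10},{"travel": [0,0,-40],"roll": 0,"jaw": 10},{"travel": [0,0,0],"roll": 0,"jaw": 10},{"travel": [0,0,0],"roll": 0,"jaw": 10}])

```text
clock: 10.8
tool_pos: [0.6039, 0.0045, 0.2884]
orientation: [-179.9, 0.1, -87.7]
force: [-0.2, 0.5, -4.0]
opening: 0.0274
gripper_force: 30.0
```

```bash
python3 - <<'E'
from h import *
go(.593,.263,.291)
E
```

```text
pos [0.6039 0.0045 0.2884] yaw [-1.799e+02  1.000e-01 -8.770e+01] travel [-258.7    0.3   -2.3] roll 0 t 10.8 grip 0.027361625973316085 29.997690618038177 F [-0.2  0.5 -4. ]
```

Request:
apply_moves(targets=[{"travel": [-20,0,0],"roll": 0,"jaw": 10},{"travel": [-40,0,0],"roll": 0,"jaw": 10},{"travel": [-45,0,0],"roll": 0,"jaw": 10},{"travel": [-45,0,0],"roll": 0,"jaw": 10},{"travel": [-45,0,0],"roll": 0,"jaw": 10},{"travel": [-40,0,0],"roll": 0,"jaw": 10},{"travel": [-23.5,0,0],"roll": 0,"jaw": 10},{"travel": [0,0,0],"roll": 0,"jaw": 10},{"travel": [0,0,30],"roll": 0,"jaw": 10},{"travel": [0,0,28],"roll": 0,"jaw": 10}])

```text
clock: 11.8
tool_pos: [0.5925, 0.2622, 0.2277]
orientation: [180.0, 0.0, -87.7]
force: [-0.1, 0.3, -3.6]
opening: 0.0273
gripper_force: 30.0
```

Request:
apply_moves(targets=[{"travel": [0,0,6],"roll": 0,"jaw": 10},{"travel": [0,0,6],"roll": 0,"jaw": 10},{"travel": [0,0,6],"roll": 0,"jaw": 10},{"travel": [0,0,5],"roll": 0,"jaw": 10},{"travel": [0,0,3],"roll": 0,"jaw": 10},{"travel": [0,0,3],"roll": 0,"jaw": 10},{"travel": [0,0,0],"roll": 0,"jaw": 10},{"travel": [0,0,0],"roll": 0,"jaw": 10}])

```text
clock: 12.6
tool_pos: [0.5934, 0.262, 0.202]
orientation: [-179.9, 0.0, -87.7]
force: [-2.7, -1.5, 5.2]
opening: 0.0275
gripper_force: 30.0
```

Request:
apply_moves(targets=[{"travel": [0,0,2],"roll": 0,"jaw": 10},{"travel": [0,0,2],"roll": 0,"jaw": 10},{"travel": [0,0,1.5],"roll": 0,"jaw": 10},{"travel": [0,0,0],"roll": 0,"jaw": 10},{"travel": [0,0,0],"roll": 0,"jaw": 10}])

```text
clock: 13.1
tool_pos: [0.5934, 0.2622, 0.1964]
orientation: [-179.9, -0.0, -87.6]
force: [-2.8, -1.7, 5.3]
opening: 0.0276
gripper_force: 30.0
```

Request:
apply_moves(targets=[{"travel": [0,0,1],"roll": 0,"jaw": 10},{"travel": [0,0,1],"roll": 0,"jaw": 10},{"travel": [0,0,1],"roll": 0,"jaw": 10},{"travel": [0,0,0],"roll": 0,"jaw": 10},{"travel": [0,0,0],"roll": 0,"jaw": 10}])

```text
clock: 13.6
tool_pos: [0.5941, 0.2625, 0.1962]
orientation: [-179.8, 0.1, -87.6]
force: [-7.2, -2.8, 20.5]
opening: 0.0276
gripper_force: 30.1
```

Both bolts look home (TCP at 0.196 with a hard stop each time). I'll lift, then re-check the bolts and the pot position.

Request:
apply_moves(targets=[{"travel": [0,0,-15],"roll": 0,"jaw": 10},{"travel": [0,0,-40],"roll": 0,"jaw": 10},{"travel": [0,0,-40],"roll": 0,"jaw": 10},{"travel": [0,0,-25],"roll": 0,"jaw": 10},{"travel": [25,0,0],"roll": 0,"jaw": 10},{"travel": [45,0,0],"roll": 0,"jaw": 10},{"travel": [50,0,0],"roll": 0,"jaw": 10},{"travel": [50,0,0],"roll": 0,"jaw": 10},{"travel": [50,0,0],"roll": 0,"jaw": 10},{"travel": [50,0,0],"roll": 0,"jaw": 10}])

```text
clock: 14.6
tool_pos: [0.6043, -0.0091, 0.3124]
orientation: [-179.9, 0.0, -87.6]
force: [1.2, -0.8, -2.4]
opening: 0.0276
gripper_force: 30.0
```

Request:
apply_moves(targets=[{"travel": [50,0,0],"roll": 0,"jaw": 10},{"travel": [50,0,0],"roll": 0,"jaw": 10},{"travel": [50,0,0],"roll": 0,"jaw": 10},{"travel": [50,0,0],"roll": 0,"jaw": 10},{"travel": [45,20,0],"roll": 0,"jaw": 10},{"travel": [25,20,0],"roll": 0,"jaw": 10},{"travel": [0,10,0],"roll": 0,"jaw": 10},{"travel": [0,0,0],"roll": 0,"jaw": 10},{"travel": [0,0,0],"roll": 0,"jaw": 10}])

```text
clock: 15.5
tool_pos: [0.5656, -0.279, 0.3123]
orientation: [-179.9, -0.0, -87.7]
force: [1.0, 1.2, -3.5]
opening: 0.0276
gripper_force: 30.0
```

```bash
python3 - <<'E'
from h import *
go(.547,-.427,.3145)
w,KE=snap('wrist','w4'); np.savez('w4.npz',K=KE[0],E=KE[1])
t,_=snap('top','t4'); s,_=snap('scene','s4')
z=lambda a:cv2.resize(a,(400,250),interpolation=cv2.INTER_CUBIC)
cv2.imwrite('pics/c4.png',np.vstack([np.hstack([z(t[140:240,360:520]),z(s[190:315,270:470])]),np.hstack([z(w),z(t[140:240,200:360])])]))
E
```

```text
pos [ 0.5656 -0.279   0.3123] yaw [-179.9   -0.   -87.7] travel [147.2  24.6  -2.2] roll 0 t 15.5 grip 0.02760664247134529 29.995944499969482 F [ 1.   1.2 -3.5]
```

View pics/c4.png

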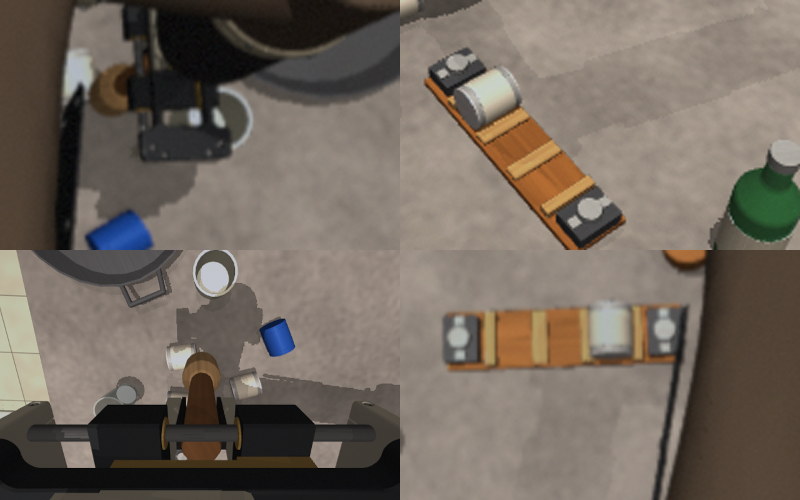

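Both caps are down. The pot rim is at wrist pixel ≈(345,37).

```bash
python3 - <<'E'
from h import *
d=np.load('w4.npz'); KE=(d['K'],d['E'])
for p in((345,37),(345,74),(308,38),(381,38)): print(p2w('wrist',p,.085,KE).round(4))
E
```

```text
[ 0.5468 -0.4253  0.085 ]
[ 0.5444 -0.3884  0.085 ]
[ 0.5865 -0.4227  0.085 ]
[ 0.5081 -0.4259  0.085 ]
```

Request:
apply_moves(targets=[{"travel": [25,8,0],"roll": 0,"jaw": 10},{"travel": [25,8,0],"roll": 0,"jaw": 10},{"travel": [15,5,0],"roll": 0,"jaw": 10},{"travel": [0,0,0],"roll": 0,"jaw": 10},{"travel": [0,0,0],"roll": 0,"jaw": 10}])

```text
clock: 16.15
tool_pos: [0.5471, -0.3447, 0.3117]
orientation: [180.0, 0.0, -87.7]
force: [0.0, -0.5, -3.3]
opening: 0.0275
gripper_force: 30.0
```

```bash
python3 - <<'E'
from h import *
w,KE=snap('wrist','w5'); np.savez('w5.npz',K=KE[0],E=KE[1])
cv2.imwrite('pics/w5c.png',cv2.resize(w[0:250,160:480],(768,600),interpolation=cv2.INTER_CUBIC))
E
```

```text
(no output)
```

View pics/w5c.png

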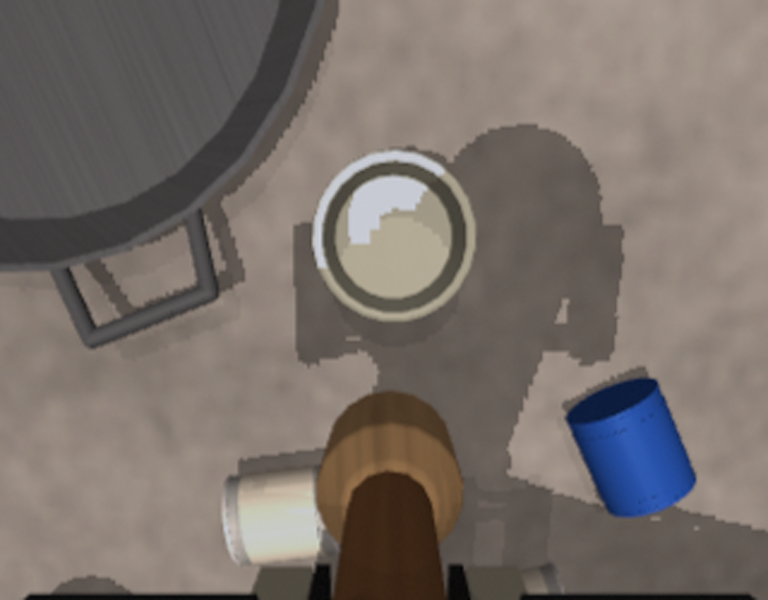

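The rim centre is at crop (394,235), which is full-frame (324.2,98.1).

```bash
python3 - <<'E'
from h import *
d=np.load('w5.npz'); KE=(d['K'],d['E'])
p=p2w('wrist',(324.2,98.1),.085,KE); print(p); go(p[0],p[1],.164)
E
```

```text
[ 0.54762011 -0.42762077  0.085     ]
pos [ 0.5472 -0.3444  0.3118] yaw [-180.     0.   -87.6] travel [ 83.2   3.  147.8] roll 0 t 16.2 grip 0.02732441352591054 29.99684751033783 F [ 1.2  0.4 -3.2]
```

Request:
apply_moves(targets=[{"travel": [25,1,0],"roll": 0,"jaw": 10},{"travel": [35,1,0],"roll": 0,"jaw": 10},{"travel": [23.5,1,0],"roll": 0,"jaw": 10},{"travel": [0,0,0],"roll": 0,"jaw": 10},{"travel": [0,0,0],"roll": 0,"jaw": 10},{"travel": [0,0,0],"roll": 0,"jaw": 10},{"travel": [0,0,20],"roll": 0,"jaw": 10},{"travel": [0,0,20],"roll": 0,"jaw": 10},{"travel": [0,0,20],"roll": 0,"jaw": 10}])

```text
clock: 17.1
tool_pos: [0.5477, -0.4272, 0.252]
orientation: [-179.9, -0.0, -87.6]
force: [-0.1, 0.1, -2.9]
opening: 0.0274
gripper_force: 30.0
```

Request:
apply_moves(targets=[{"travel": [0,0,20],"roll": 0,"jaw": 10},{"travel": [0,0,20],"roll": 0,"jaw": 10},{"travel": [0,0,20],"roll": 0,"jaw": 10},{"travel": [0,0,15],"roll": 0,"jaw": 10},{"travel": [0,0,8],"roll": 0,"jaw": 10},{"travel": [0,0,0],"roll": 0,"jaw": 10},{"travel": [0,0,0],"roll": 0,"jaw": 10}])

```text
clock: 17.8
tool_pos: [0.5478, -0.4286, 0.1699]
orientation: [-180.0, -0.0, -87.6]
force: [0.8, -0.6, -3.0]
opening: 0.0276
gripper_force: 30.0
```

Request:
apply_moves(targets=[{"travel": [0,0,3],"roll": 0,"jaw": 10},{"travel": [0,0,3],"roll": 0,"jaw": 10},{"travel": [0,0,1],"roll": 0,"jaw": 10},{"travel": [0,0,0],"roll": 0,"jaw": 10},{"travel": [0,0,0],"roll": 0,"jaw": 10}])

```text
clock: 18.3
tool_pos: [0.5477, -0.4288, 0.1633]
orientation: [-179.9, -0.1, -87.6]
force: [-1.0, 1.7, 7.2]
opening: 0.0278
gripper_force: 30.0
```

The mallet is seated on the pot floor, so I'll release and rise.

Request:
apply_moves(targets=[{"travel": [0,0,-1],"roll": 0,"jaw": 10},{"travel": [0,0,0],"roll": 0,"jaw": 40},{"travel": [0,0,0],"roll": 0,"jaw": 60},{"travel": [0,0,0],"roll": 0,"jaw": 80},{"travel": [0,0,0],"roll": 0,"jaw": 87.6},{"travel": [0,0,0],"roll": 0,"jaw": 87.6},{"travel": [0,0,0],"roll": 0,"jaw": 87.6},{"travel": [0,0,0],"roll": 0,"jaw": 87.6},{"travel": [0,0,0],"roll": 0,"jaw": 87.6},{"travel": [0,0,-20],"roll": 0,"jaw": 87.6}])

```text
clock: 19.3
tool_pos: [0.5458, -0.4275, 0.1801]
orientation: [179.7, 0.2, -87.7]
force: [-0.0, -0.3, 0.0]
opening: 0.0865
gripper_force: 0.0
```

Request:
apply_moves(targets=[{"travel": [0,0,-40],"roll": 0,"jaw": 87.6},{"travel": [0,0,-40],"roll": 0,"jaw": 87.6},{"travel": [0,0,-40],"roll": 0,"jaw": 87.6},{"travel": [0,0,0],"roll": 0,"jaw": 87.6},{"travel": [0,0,0],"roll": 0,"jaw": 87.6}])

```text
clock: 19.8
tool_pos: [0.5476, -0.4285, 0.3044]
orientation: [-179.9, -0.1, -87.7]
force: [-0.6, -0.1, -1.4]
opening: 0.0879
gripper_force: 0.0
```

```bash
python3 - <<'E'
from h import *
w,KE=snap('wrist','w6'); np.savez('w6.npz',K=KE[0],E=KE[1])
cv2.imwrite('pics/w6c.png',cv2.resize(w[100:270,220:440],(660,510),interpolation=cv2.INTER_CUBIC))
go(.6112,-.145,.15,-87.8); go(.6067,-.2632,.15,-81.1);go(.4579,-.2004,.15,-67.6)
E
```

```text
pos [ 0.5471 -0.4282  0.3027] yaw [-180.     0.   -87.7] travel [-280.3  -75.6  152.9] roll 0.1 t 19.85 grip 0.08779126168723003 0.0 F [-0.4 -0.  -0.7]
pos [ 0.5471 -0.4282  0.3027] yaw [-180.     0.   -87.7] travel [-162.4  -66.3  152.8] roll -6.6 t 19.85 grip 0.08779126168723003 0.0 F [-0.4 -0.  -0.7]
pos [ 0.5471 -0.4282  0.3027] yaw [-180.     0.   -87.7] travel [-231.2   79.8  152.8] roll -20.1 t 19.85 grip 0.08779126168723003 0.0 F [-0.4 -0.  -0.7]
```

View pics/w6c.png

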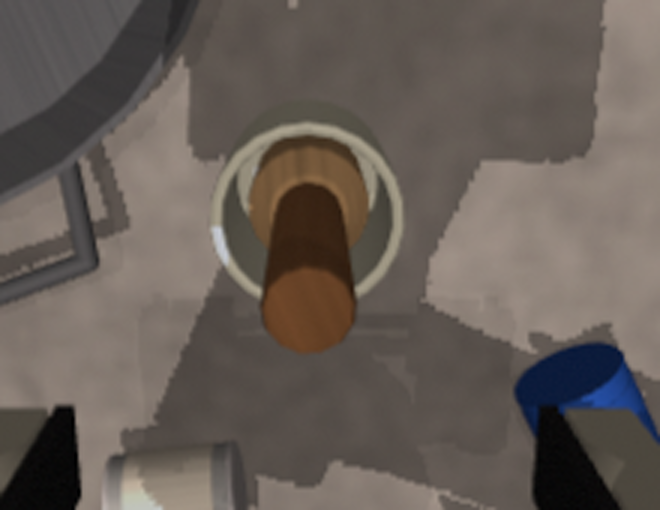

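The mallet stands centred in the pot. Next I'll refine the bed positions from the ridges in the existing images.

```bash
python3 - <<'E'
from h import *
KT=cam('top'); t=cv2.imread('pics/top0.png'); g=cv2.cvtColor(t,cv2.COLOR_BGR2HSV)
print(g[185,230:302:2].tolist()[:12])
K=ctrl.calibration('wrist')
T=np.eye(4);T[:3,:3]=Ro.from_euler('xyz',[180,0,-87.5],degrees=True).as_matrix();T[:3,3]=[.541,.1401,.3003]
KW=(K['K'],T@K['hand_eye'])
def ridges(im,KE,roi):
    x0,x1,y0,y1=roi; h=cv2.cvtColor(im,cv2.COLOR_BGR2HSV); m=np.zeros(h.shape[:2],np.uint8)
    m[y0:y1,x0:x1]=cv2.inRange(h,(14,60,110),(28,200,255))[y0:y1,x0:x1]
    n,l,s,c=cv2.connectedComponentsWithStats(m)
    for i in range(1,n):
        if s[i,4]>25: print(s[i],c[i].round(1),p2w('',c[i],.018,KE).round(4))
ridges(t,KT,(215,318,155,195)); ridges(cv2.imread('pics/w1.png'),KW,(240,315,60,235))
E
```

```text
[[13, 165, 91], [14, 162, 101], [17, 111, 129], [20, 120, 123], [16, 152, 74], [14, 170, 132], [14, 171, 136], [14, 170, 135], [13, 168, 138], [14, 169, 137], [14, 168, 138], [14, 166, 138]]
[239 163  38  24 559] [258.5 174.9] [0.5966 0.1551 0.018 ]
[293 162   5  22  86] [295.  171.7] [0.6072 0.0378 0.018 ]
[224 164  14  23 125] [234.2 173.5] [0.6012 0.2329 0.018 ]
[249  77  55  11 478] [276.4  80.9] [0.6038 0.0388 0.018 ]
[254 131  50   9 339] [274.9 135.4] [0.6059 0.1081 0.018 ]
[256 169  50  15 689] [280.7 176.5] [0.598  0.1651 0.018 ]
[258 215  49   9 415] [281.7 219.1] [0.5963 0.2301 0.018 ]
```

Request:
apply_moves(targets=[{"travel": [-47,-12.6,0],"roll": 0,"jaw": 87.6},{"travel": [-47,-12.6,0],"roll": 0,"jaw": 87.6},{"travel": [-47,-12.6,0],"roll": 0,"jaw": 87.6},{"travel": [-47,-12.6,0],"roll": 0,"jaw": 87.6},{"travel": [-47,-12.6,0],"roll": 0,"jaw": 87.6},{"travel": [-45,-12.6,0],"roll": 0,"jaw": 87.6},{"travel": [0,0,40],"roll": 0,"jaw": 87.6},{"travel": [0,0,50],"roll": 0,"jaw": 87.6},{"travel": [0,0,40],"roll": 0,"jaw": 87.6},{"travel": [0,0,20],"roll": 0,"jaw": 87.6}])

```text
clock: 20.85
tool_pos: [0.6081, -0.1451, 0.1472]
orientation: [179.5, 0.1, -87.7]
force: [0.5, -0.1, -0.1]
opening: 0.0874
gripper_force: 0.0
```

Request:
apply_moves(targets=[{"travel": [0,0,0],"roll": 0,"jaw": 87.6},{"travel": [0,0,0],"roll": 0,"jaw": 87.6}])

```text
clock: 21.05
tool_pos: [0.6112, -0.1458, 0.1526]
orientation: [179.9, -0.0, -87.6]
force: [0.5, 0.3, 1.0]
opening: 0.0878
gripper_force: 0.0
```

```bash
python3 - <<'E'
from h import *
go(.6112,-.145,.036,-87.8)
w,KE=snap('wrist','w7'); w2,_=snap('scene','s7')
cv2.imwrite('pics/c7.png',np.hstack([cv2.resize(w,(480,300)),cv2.resize(w2[130:230,200:300],(300,300))]))
E
```

```text
pos [ 0.6112 -0.1458  0.1526] yaw [179.9  -0.  -87.6] travel [ -0.8  -0.3 116.6] roll 0.2 t 21.05 grip 0.0878277494891265 0.0 F [0.5 0.3 1. ]
```

View pics/c7.png

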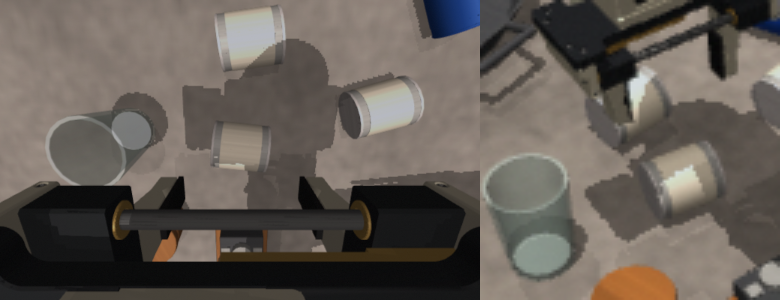

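Tin A sits centred between the fingers.

Request:
apply_moves(targets=[{"travel": [0,0,40],"roll": 0,"jaw": 87.6},{"travel": [0,0,40],"roll": 0,"jaw": 87.6},{"travel": [0,0,25],"roll": 0,"jaw": 87.6},{"travel": [0,0,11],"roll": 0,"jaw": 87.6},{"travel": [0,0,0],"roll": 0,"jaw": 75},{"travel": [0,0,0],"roll": 0,"jaw": 65},{"travel": [0,0,0],"roll": 0,"jaw": 55},{"travel": [0,0,0],"roll": 0,"jaw": 50},{"travel": [0,0,0],"roll": 0,"jaw": 50},{"travel": [0,0,0],"roll": 0,"jaw": 50}])

```text
clock: 22.15
tool_pos: [0.6126, -0.1456, 0.0389]
orientation: [-179.8, -0.0, -87.6]
force: [-1.1, 0.2, 7.4]
opening: 0.0656
gripper_force: 29.1
```

Request:
apply_moves(targets=[{"travel": [0,0,-30],"roll": 0,"jaw": 50},{"travel": [0,0,-40],"roll": 0,"jaw": 50},{"travel": [0,0,-40],"roll": 0,"jaw": 50},{"travel": [0,0,-20],"roll": 0,"jaw": 50},{"travel": [0,0,0],"roll": 0,"jaw": 50},{"travel": [0,0,0],"roll": 0,"jaw": 50}])

```text
clock: 22.75
tool_pos: [0.611, -0.1454, 0.1672]
orientation: [-180.0, 0.0, -87.7]
force: [0.2, -0.2, -1.9]
opening: 0.0653
gripper_force: 29.0
```

```bash
python3 - <<'E'
from h import *
go(.5965,.1955,.16,-87.7)
E
```

```text
pos [ 0.611  -0.1454  0.1672] yaw [-180.     0.   -87.7] travel [-341.2    0.6    7.4] roll 0.0 t 22.75 grip 0.06529848172386951 29.023095429874957 F [ 0.2 -0.2 -1.9]
```

Request:
apply_moves(targets=[{"travel": [-30,0,0],"roll": 0,"jaw": 50},{"travel": [-48,0,0],"roll": 0,"jaw": 50},{"travel": [-49,0,0],"roll": 0,"jaw": 50},{"travel": [-49,0,0],"roll": 0,"jaw": 50},{"travel": [-49,0,0],"roll": 0,"jaw": 50},{"travel": [-49,0,0],"roll": 0,"jaw": 50},{"travel": [-40,0,0],"roll": 0,"jaw": 50},{"travel": [-27,0,0],"roll": 0,"jaw": 50},{"travel": [0,0,0],"roll": 0,"jaw": 50},{"travel": [0,0,0],"roll": 0,"jaw": 50}])

```text
clock: 23.75
tool_pos: [0.5963, 0.1953, 0.1651]
orientation: [179.8, -0.1, -87.6]
force: [-0.5, -0.1, -1.8]
opening: 0.0654
gripper_force: 29.0
```

```bash
python3 - <<'E'
from h import *
go(.5965,.1955,.049,-87.7)
w,KE=snap('wrist','w8'); w2,_=snap('scene','s8'); 
cv2.imwrite('pics/c8.png',np.hstack([cv2.resize(w,(480,300)),cv2.resize(w2[200:320,270:390],(300,300))]))
E
```

```text
pos [0.5963 0.1953 0.1651] yaw [ 1.798e+02 -1.000e-01 -8.760e+01] travel [ -0.3  -0.5 116.1] roll 0.1 t 23.75 grip 0.06537457080202458 29.022850077599287 F [-0.5 -0.1 -1.8]
```

View pics/c8.png

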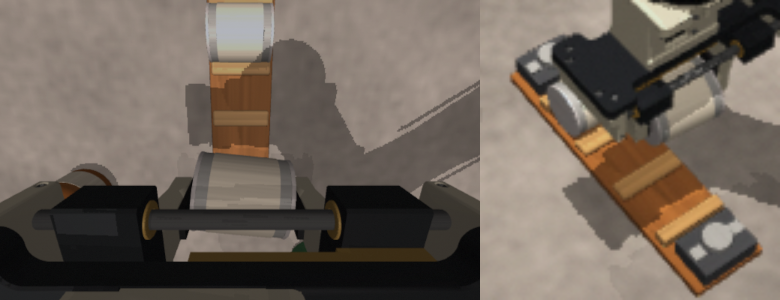

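Tin A is held about 4.5° skewed, so I'll compensate with the wrist and lower it into the left bed.

Request:
apply_moves(targets=[{"travel": [0,0,0],"roll": -4.5,"jaw": 50},{"travel": [0,0,30],"roll": 0,"jaw": 50},{"travel": [0,0,30],"roll": 0,"jaw": 50},{"travel": [0,0,30],"roll": 0,"jaw": 50},{"travel": [0,0,12],"roll": 0,"jaw": 50},{"travel": [0,0,5],"roll": 0,"jaw": 50},{"travel": [0,0,3],"roll": 0,"jaw": 50},{"travel": [0,0,0],"roll": 0,"jaw": 50},{"travel": [0,0,0],"roll": 0,"jaw": 50}])

```text
clock: 24.75
tool_pos: [0.598, 0.1954, 0.0582]
orientation: [-179.9, 0.0, -83.1]
force: [0.8, 0.1, -1.3]
opening: 0.0656
gripper_force: 29.0
```

Request:
apply_moves(targets=[{"travel": [0,0,3],"roll": 0,"jaw": 50},{"travel": [0,0,3],"roll": 0,"jaw": 50},{"travel": [0,0,2],"roll": 0,"jaw": 50},{"travel": [0,0,0],"roll": 0,"jaw": 50},{"travel": [0,0,0],"roll": 0,"jaw": 50}])

```text
clock: 25.25
tool_pos: [0.5977, 0.1956, 0.0493]
orientation: [-179.9, 0.0, -83.1]
force: [0.9, 1.9, 1.8]
opening: 0.0656
gripper_force: 29.0
```

Request:
apply_moves(targets=[{"travel": [0,0,0],"roll": 0,"jaw": 70},{"travel": [0,0,0],"roll": 0,"jaw": 80},{"travel": [0,0,0],"roll": 0,"jaw": 87.6},{"travel": [0,0,0],"roll": 0,"jaw": 87.6},{"travel": [0,0,-20],"roll": 0,"jaw": 87.6},{"travel": [0,0,-40],"roll": 0,"jaw": 87.6},{"travel": [0,0,-50],"roll": 0,"jaw": 87.6},{"travel": [0,0,-10],"roll": 0,"jaw": 87.6},{"travel": [0,0,0],"roll": 0,"jaw": 87.6},{"travel": [0,0,0],"roll": 0,"jaw": 87.6}])

```text
clock: 26.25
tool_pos: [0.5969, 0.1949, 0.1686]
orientation: [180.0, 0.0, -83.2]
force: [0.5, -0.5, -0.6]
opening: 0.0875
gripper_force: 0.0
```

```bash
python3 - <<'E'
from h import *
im,KE=snap('wrist','w9')
go(.6067,-.2632,.17,-81.1)
# tin angles from w7 (pose known): edges at 640x400 scale
T=np.eye(4);T[:3,:3]=Ro.from_euler('xyz',[179.9,0,-87.6],degrees=True).as_matrix();T[:3,3]=[.6112,-.1458,.1526]
c=ctrl.calibration('wrist'); KW=(c['K'],T@c['hand_eye']); s=4/3
for n,pts in dict(A=[(218,121),(272,127),(213,160),(268,170)],B=[(216,13),(278,6),(222,70),(285,64)],C=[(341,93),(414,77),(362,138),(423,106)]).items():
    w=np.array([p2w('',(p[0]*s,p[1]*s),.03,KW)[:2] for p in pts])
    for a in(w[0]-w[1],w[2]-w[3]): print(n,w.mean(0).round(4),np.degrees(np.arctan2(a[1],a[0])).round(1))
E
```

```text
pos [0.5966 0.1947 0.1678] yaw [179.9  -0.  -83.2] travel [455.9  44.5  -1.9] roll -2.1 t 26.3 grip 0.08754956578153963 0.0 F [ 0.2 -0.4 -0.2]
A [ 0.6093 -0.1481] -4.1
A [ 0.6093 -0.1481] -8.8
B [ 0.6067 -0.263 ] 8.1
B [ 0.6067 -0.263 ] 7.5
C [ 0.452  -0.2028] 14.8
C [ 0.452  -0.2028] 33.2
```

Request:
apply_moves(targets=[{"travel": [46,4.5,0],"roll": 0,"jaw": 87.6},{"travel": [46,4.5,0],"roll": 0,"jaw": 87.6},{"travel": [46,4.5,0],"roll": 0,"jaw": 87.6},{"travel": [46,4.5,0],"roll": 0,"jaw": 87.6},{"travel": [46,4.5,0],"roll": 0,"jaw": 87.6},{"travel": [46,4.5,0],"roll": 0,"jaw": 87.6},{"travel": [46,4.5,0],"roll": 0,"jaw": 87.6},{"travel": [46,4.5,0],"roll": 0,"jaw": 87.6},{"travel": [46,4.5,0],"roll": 0,"jaw": 87.6},{"travel": [42,4,0],"roll": 0,"jaw": 87.6}])

```text
clock: 27.3
tool_pos: [0.6065, -0.265, 0.167]
orientation: [179.8, 0.0, -83.2]
force: [1.2, 0.3, -0.4]
opening: 0.0878
gripper_force: 0.0
```

Request:
apply_moves(targets=[{"travel": [0,0,0],"roll": -2,"jaw": 87.6},{"travel": [0,0,0],"roll": 0,"jaw": 87.6},{"travel": [0,0,0],"roll": 0,"jaw": 87.6}])

```text
clock: 27.6
tool_pos: [0.6069, -0.2626, 0.1675]
orientation: [179.9, 0.0, -81.2]
force: [0.1, -0.6, 0.3]
opening: 0.0875
gripper_force: 0.0
```

```bash
python3 - <<'E'
from h import *
im,KE=snap('wrist','w10'); np.savez('w10.npz',K=KE[0],E=KE[1])
go(.6067,-.2632,.036,-81.3)
cv2.imwrite('pics/c10.png',cv2.resize(im[60:310,200:520],(768,600),interpolation=cv2.INTER_CUBIC))
E
```

```text
pos [ 0.6072 -0.2622  0.168 ] yaw [179.9   0.  -81.2] travel [  0.9   0.5 132. ] roll 0.1 t 27.65 grip 0.08733797056122078 0.0 F [ 0.1 -0.2  0. ]
```

View pics/c10.png

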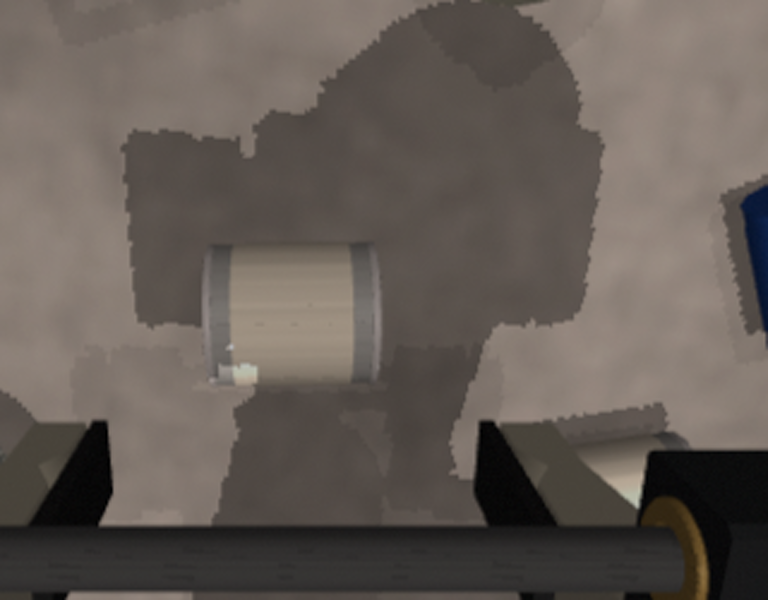

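Tin B is square between the fingers.

Request:
apply_moves(targets=[{"travel": [0,0,45],"roll": 0,"jaw": 87.6},{"travel": [0,0,45],"roll": 0,"jaw": 87.6},{"travel": [0,0,30],"roll": 0,"jaw": 87.6},{"travel": [0,0,11],"roll": 0,"jaw": 87.6},{"travel": [0,0,0],"roll": 0,"jaw": 75},{"travel": [0,0,0],"roll": 0,"jaw": 65},{"travel": [0,0,0],"roll": 0,"jaw": 55},{"travel": [0,0,0],"roll": 0,"jaw": 50},{"travel": [0,0,0],"roll": 0,"jaw": 50},{"travel": [0,0,0],"roll": 0,"jaw": 50}])

```text
clock: 28.65
tool_pos: [0.6086, -0.2631, 0.04]
orientation: [-179.8, -0.1, -81.1]
force: [-0.9, 1.7, 6.4]
opening: 0.0639
gripper_force: 30.0
```

Request:
apply_moves(targets=[{"travel": [0,0,-30],"roll": 0,"jaw": 50},{"travel": [0,0,-40],"roll": 0,"jaw": 50},{"travel": [0,0,-40],"roll": 0,"jaw": 50},{"travel": [0,0,-20],"roll": 6.2,"jaw": 50},{"travel": [0,0,0],"roll": 0,"jaw": 50},{"travel": [0,0,0],"roll": 0,"jaw": 50}])

```text
clock: 29.25
tool_pos: [0.6074, -0.2628, 0.1685]
orientation: [-179.9, 0.0, -87.3]
force: [0.1, 0.4, -1.3]
opening: 0.0639
gripper_force: 30.0
```

```bash
python3 - <<'E'
from h import *
go(.599,.1335,.17,-87.7)
E
```

```text
pos [ 0.6074 -0.2628  0.1685] yaw [-179.9    0.   -87.3] travel [-396.3  -10.2   -1.3] roll 0.4 t 29.25 grip 0.0639363797254606 29.971430897712708 F [ 0.1  0.4 -1.3]
```

Request:
apply_moves(targets=[{"travel": [-30,0,0],"roll": 0,"jaw": 50},{"travel": [-48,0,0],"roll": 0,"jaw": 50},{"travel": [-49,-2,0],"roll": 0,"jaw": 50},{"travel": [-49,-2,0],"roll": 0,"jaw": 50},{"travel": [-49,-2,0],"roll": 0,"jaw": 50},{"travel": [-49,-2,0],"roll": 0,"jaw": 50},{"travel": [-49,-2,0],"roll": 0,"jaw": 50},{"travel": [-45,0,0],"roll": 0,"jaw": 50},{"travel": [-28,0,0],"roll": 0,"jaw": 50},{"travel": [0,0,0],"roll": 0,"jaw": 50}])

```text
clock: 30.25
tool_pos: [0.5983, 0.1364, 0.1662]
orientation: [179.9, -0.0, -87.1]
force: [-0.1, 0.1, -1.5]
opening: 0.0639
gripper_force: 30.0
```

Request:
apply_moves(targets=[{"travel": [0,0,0],"roll": 0,"jaw": 50},{"travel": [0,0,0],"roll": 0,"jaw": 50}])

```text
clock: 30.45
tool_pos: [0.5987, 0.1323, 0.167]
orientation: [179.9, -0.0, -87.3]
force: [0.0, -0.9, -0.8]
opening: 0.0639
gripper_force: 30.0
```

```bash
python3 - <<'E'
from h import *
go(.599,.1335,.05,-87.7)
# ridges/stock from w9 (taken above slot3 at x.5966 y.1947 z.1678 yaw-83.2) for rack y check
im=cv2.imread('pics/w9.png'); T=np.eye(4);T[:3,:3]=Ro.from_euler('xyz',[179.9,0,-83.2],degrees=True).as_matrix();T[:3,3]=[.5966,.1947,.1678]
c=ctrl.calibration('wrist'); KW=(c['K'],T@c['hand_eye'])
h=cv2.cvtColor(im,cv2.COLOR_BGR2HSV); m=cv2.inRange(h,(16,60,100),(28,160,255)); m[230:]=0
n,l,s,ce=cv2.connectedComponentsWithStats(m)
for i in range(1,n):
    if s[i,4]>150: print(s[i],ce[i].round(1),p2w('',ce[i],.018,KW).round(4))
E
```

```text
pos [0.5987 0.1323 0.167 ] yaw [179.9  -0.  -87.3] travel [ -1.3  -0.6 117. ] roll 0.4 t 30.45 grip 0.06394927117188731 29.971083104610443 F [ 0.  -0.9 -0.8]
[296   0  84  10 483] [345.3   3.3] [0.5958 0.0363 0.018 ]
[292  80  50  19 652] [314.9  89. ] [0.6132 0.1052 0.018 ]
```

Request:
apply_moves(targets=[{"travel": [-1.2,0,0],"roll": 0,"jaw": 50},{"travel": [0,0,30],"roll": 0,"jaw": 50},{"travel": [0,0,30],"roll": 0,"jaw": 50},{"travel": [0,0,30],"roll": 0,"jaw": 50},{"travel": [0,0,14],"roll": 0,"jaw": 50},{"travel": [0,0,5],"roll": 0,"jaw": 50},{"travel": [0,0,3],"roll": 0,"jaw": 50},{"travel": [0,0,3],"roll": 0,"jaw": 50},{"travel": [0,0,2],"roll": 0,"jaw": 50},{"travel": [0,0,0],"roll": 0,"jaw": 50}])

```text
clock: 31.45
tool_pos: [0.5994, 0.1345, 0.0515]
orientation: [-180.0, 0.0, -87.3]
force: [-0.0, -1.3, -1.3]
opening: 0.0638
gripper_force: 30.0
```

Request:
apply_moves(targets=[{"travel": [0,0,0],"roll": 0,"jaw": 50}])

```text
clock: 31.55
tool_pos: [0.5994, 0.1345, 0.0516]
orientation: [-180.0, 0.0, -87.3]
force: [0.2, -0.4, -0.1]
opening: 0.0637
gripper_force: 30.0
```

Request:
apply_moves(targets=[{"travel": [0,0,1.5],"roll": 0,"jaw": 50},{"travel": [0,0,0],"roll": 0,"jaw": 70},{"travel": [0,0,0],"roll": 0,"jaw": 80},{"travel": [0,0,0],"roll": 0,"jaw": 87.6},{"travel": [0,0,0],"roll": 0,"jaw": 87.6},{"travel": [0,0,-20],"roll": 0,"jaw": 87.6},{"travel": [0,0,-40],"roll": 0,"jaw": 87.6},{"travel": [0,0,-50],"roll": 0,"jaw": 87.6},{"travel": [0,0,-10],"roll": 0,"jaw": 87.6},{"travel": [0,0,0],"roll": 0,"jaw": 87.6}])

```text
clock: 32.55
tool_pos: [0.6006, 0.135, 0.1725]
orientation: [-179.7, 0.1, -87.3]
force: [0.6, 0.2, -1.5]
opening: 0.0879
gripper_force: 0.0
```

```bash
python3 - <<'E'
from h import *
go(.456,-.201,.17,-67.6)
E
```

```text
pos [0.6006 0.135  0.1725] yaw [-1.797e+02  1.000e-01 -8.730e+01] travel [328.9 160.    1. ] roll -19.7 t 32.55 grip 0.08791081688531797 0.0 F [ 0.6  0.2 -1.5]
```

Request:
apply_moves(targets=[{"travel": [41,20,0],"roll": 0,"jaw": 87.6},{"travel": [41,20,0],"roll": 0,"jaw": 87.6},{"travel": [41,20,0],"roll": 0,"jaw": 87.6},{"travel": [41,20,0],"roll": 0,"jaw": 87.6},{"travel": [41,20,0],"roll": 0,"jaw": 87.6},{"travel": [41,20,0],"roll": 0,"jaw": 87.6},{"travel": [41,20,0],"roll": 0,"jaw": 87.6},{"travel": [42,20,0],"roll": 0,"jaw": 87.6},{"travel": [0,0,0],"roll": -6.6,"jaw": 87.6},{"travel": [0,0,0],"roll": -6.6,"jaw": 87.6}])

```text
clock: 33.55
tool_pos: [0.453, -0.2031, 0.1683]
orientation: [179.9, 0.0, -74.1]
force: [0.4, 0.7, 0.0]
opening: 0.0879
gripper_force: 0.0
```

Request:
apply_moves(targets=[{"travel": [0,0,0],"roll": -6.5,"jaw": 87.6},{"travel": [0,0,0],"roll": 0,"jaw": 87.6},{"travel": [0,0,0],"roll": 0,"jaw": 87.6}])

```text
clock: 33.85
tool_pos: [0.4541, -0.2017, 0.1687]
orientation: [179.9, 0.0, -67.8]
force: [0.3, -0.9, -0.6]
opening: 0.0875
gripper_force: 0.0
```

```bash
python3 - <<'E'
from h import *
im,KE=snap('wrist','w11'); np.savez('w11.npz',K=KE[0],E=KE[1])
go(.456,-.201,.037,-67.6)
w,_=snap('scene','s11')
cv2.imwrite('pics/c11.png',np.hstack([cv2.resize(im[80:240,220:420],(500,400),interpolation=cv2.INTER_CUBIC),cv2.resize(w[200:320,270:360],(300,400),interpolation=cv2.INTER_CUBIC)]))
E
```

```text
pos [ 0.4542 -0.2016  0.1689] yaw [179.9   0.  -67.8] travel [  0.2  -2.  131.9] roll -0.2 t 33.9 grip 0.08766021331506443 0.0 F [ 0.5 -0.4  0.3]
```

View pics/c11.png

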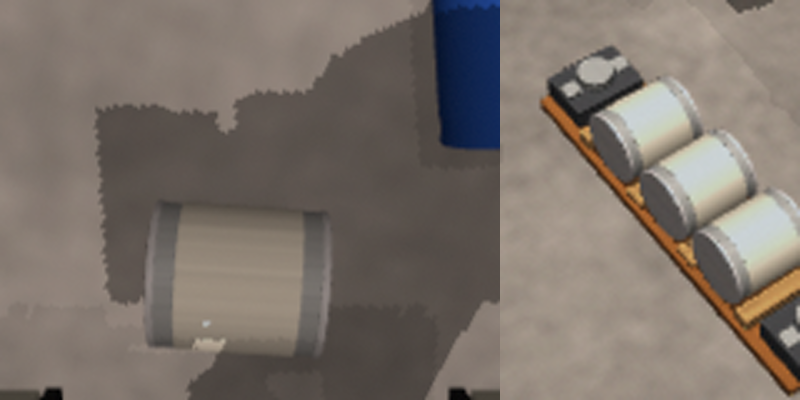

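The scene crop shows the bottom row filled neatly. In the wrist crop tin C is at (238,279), full-frame ≈(315,191.6), skewed about 3°.

```bash
python3 - <<'E'
from h import *
d=np.load('w11.npz'); p=p2w('',(315.2,191.6),.034,(d['K'],d['E'])); print(p); go(p[0],p[1],.037)
E
```

```text
[ 0.45974579 -0.19955538  0.034     ]
pos [ 0.4544 -0.2016  0.169 ] yaw [180.    0.  -67.8] travel [  0.2  -5.9 132. ] roll 0 t 33.95 grip 0.08755107236676095 0.0 F [0.1 0.5 0.2]
```

Request:
apply_moves(targets=[{"travel": [0,-5,0],"roll": 0,"jaw": 87.6},{"travel": [0,0,0],"roll": 3,"jaw": 87.6},{"travel": [0,0,45],"roll": 0,"jaw": 87.6},{"travel": [0,0,45],"roll": 0,"jaw": 87.6},{"travel": [0,0,30],"roll": 0,"jaw": 87.6},{"travel": [0,0,11],"roll": 0,"jaw": 87.6},{"travel": [0,0,0],"roll": 0,"jaw": 75},{"travel": [0,0,0],"roll": 0,"jaw": 65},{"travel": [0,0,0],"roll": 0,"jaw": 55},{"travel": [0,0,0],"roll": 0,"jaw": 50}])

```text
clock: 34.95
tool_pos: [0.4604, -0.1999, 0.04]
orientation: [-179.8, -0.1, -70.6]
force: [-0.6, 0.5, 3.7]
opening: 0.0637
gripper_force: 29.9
```

Request:
apply_moves(targets=[{"travel": [0,0,0],"roll": 0,"jaw": 50},{"travel": [0,0,0],"roll": 0,"jaw": 50}])

```text
clock: 35.15
tool_pos: [0.4604, -0.1999, 0.04]
orientation: [-179.8, -0.1, -70.6]
force: [0.0, 1.8, 7.3]
opening: 0.0637
gripper_force: 29.9
```

Request:
apply_moves(targets=[{"travel": [0,0,-30],"roll": 0,"jaw": 50},{"travel": [0,0,-40],"roll": 0,"jaw": 50},{"travel": [0,0,-45],"roll": 0,"jaw": 50},{"travel": [0,0,-45],"roll": 6,"jaw": 50},{"travel": [0,0,0],"roll": 6,"jaw": 50},{"travel": [0,0,0],"roll": 5,"jaw": 50},{"travel": [0,0,0],"roll": 0,"jaw": 50},{"travel": [0,0,0],"roll": 0,"jaw": 50}])

```text
clock: 35.95
tool_pos: [0.4588, -0.1998, 0.1985]
orientation: [180.0, 0.0, -87.5]
force: [-1.1, 0.4, -2.1]
opening: 0.0642
gripper_force: 29.9
```

```bash
python3 - <<'E'
from h import *
go(.6003,.1030,.2,-87.7)
E
```

```text
pos [ 0.4588 -0.1998  0.1985] yaw [180.    0.  -87.5] travel [-296.4 -154.5   -1.4] roll 0.2 t 35.95 grip 0.06422573774067951 29.913286864757538 F [-1.1  0.4 -2.1]
```

Request:
apply_moves(targets=[{"travel": [-28,-14.5,0],"roll": 0,"jaw": 50},{"travel": [-42,-22,0],"roll": 0,"jaw": 50},{"travel": [-43,-22.5,0],"roll": 0,"jaw": 50},{"travel": [-43,-22.5,0],"roll": 0,"jaw": 50},{"travel": [-43,-22.5,0],"roll": 0,"jaw": 50},{"travel": [-43,-22.5,0],"roll": 0,"jaw": 50},{"travel": [-34,-18,0],"roll": 0,"jaw": 50},{"travel": [-20.5,-10,0],"roll": 0,"jaw": 50},{"travel": [0,0,0],"roll": 0,"jaw": 50},{"travel": [0,0,0],"roll": 0,"jaw": 50}])

```text
clock: 36.95
tool_pos: [0.6009, 0.1027, 0.1977]
orientation: [179.9, -0.0, -87.5]
force: [-0.2, -0.0, -1.7]
opening: 0.064
gripper_force: 29.9
```

Request:
apply_moves(targets=[{"travel": [0,0,30],"roll": 0,"jaw": 50},{"travel": [0,0,30],"roll": 0,"jaw": 50},{"travel": [0,0,25],"roll": 0,"jaw": 50},{"travel": [0,0,8],"roll": 0,"jaw": 50},{"travel": [0,0,3],"roll": 0,"jaw": 50},{"travel": [0,0,0],"roll": 0,"jaw": 50},{"travel": [0,0,0],"roll": 0,"jaw": 50}])

```text
clock: 37.65
tool_pos: [0.6022, 0.1028, 0.104]
orientation: [-179.9, 0.0, -87.6]
force: [0.4, -0.6, -1.7]
opening: 0.0638
gripper_force: 29.9
```

Request:
apply_moves(targets=[{"travel": [0,0,2],"roll": 0,"jaw": 50},{"travel": [0,0,2],"roll": 0,"jaw": 50},{"travel": [0,0,1.5],"roll": 0,"jaw": 50},{"travel": [0,0,1],"roll": 0,"jaw": 50},{"travel": [0,0,0],"roll": 0,"jaw": 50},{"travel": [0,0,0],"roll": 0,"jaw": 50}])

```text
clock: 38.25
tool_pos: [0.6016, 0.1022, 0.0972]
orientation: [-180.0, -0.1, -87.6]
force: [-2.3, -2.5, 7.3]
opening: 0.0637
gripper_force: 29.9
```

Contact is at the expected height, so I'll release and rise.

Request:
apply_moves(targets=[{"travel": [0,0,-0.5],"roll": 0,"jaw": 50},{"travel": [0,0,0],"roll": 0,"jaw": 70},{"travel": [0,0,0],"roll": 0,"jaw": 80},{"travel": [0,0,0],"roll": 0,"jaw": 87.6},{"travel": [0,0,0],"roll": 0,"jaw": 87.6},{"travel": [0,0,-20],"roll": 0,"jaw": 87.6},{"travel": [0,0,-40],"roll": 0,"jaw": 87.6},{"travel": [0,0,-50],"roll": 0,"jaw": 87.6},{"travel": [0,0,-30],"roll": 0,"jaw": 87.6},{"travel": [0,0,0],"roll": 0,"jaw": 87.6}])

```text
clock: 39.25
tool_pos: [0.6038, 0.1035, 0.2422]
orientation: [-179.5, 0.1, -87.6]
force: [1.1, 0.5, 0.2]
opening: 0.0875
gripper_force: 0.0
```

Request:
apply_moves(targets=[{"travel": [0,35,-10],"roll": 0,"jaw": 87.6},{"travel": [0,40,0],"roll": 0,"jaw": 87.6},{"travel": [0,40,0],"roll": 0,"jaw": 87.6},{"travel": [0,30,0],"roll": 0,"jaw": 87.6},{"travel": [0,0,0],"roll": 0,"jaw": 87.6},{"travel": [0,0,0],"roll": 0,"jaw": 87.6},{"travel": [0,0,0],"roll": 0,"jaw": 87.6}])

```text
clock: 39.95
tool_pos: [0.457, 0.097, 0.2464]
orientation: [-180.0, -0.0, -87.6]
force: [-0.7, -0.7, -0.6]
opening: 0.0881
gripper_force: 0.0
```

```bash
python3 - <<'E'
from h import *
s,_=snap('scene','s12'); t,KT=snap('top','t12'); s0=cv2.imread('pics/scene0.png')
# numeric check: pot/mallet region vs start
print('pot region diff',[float(cv2.absdiff(a,b)[80:150,225:262].mean()) for a,b in((s,s0),)])
# caps (home), expected pixel; tin in slot4 white blob in top view
h=cv2.cvtColor(t,cv2.COLOR_BGR2HSV)
m=cv2.inRange(h,(0,0,140),(180,70,255)); m[:150]=0; m[200:]=0; m[:,:215]=0; m[:,316:]=0
n,l,st,c=cv2.connectedComponentsWithStats(m)
for i in range(1,n):
    if st[i,4]>40: print(st[i],c[i].round(1),p2w('',c[i],.1,KT).round(3))
go(.6,.1,.2)
a=s[60:300,220:400]; cv2.imwrite('pics/c12.png',cv2.resize(a,(450,600),interpolation=cv2.INTER_CUBIC))
E
```

```text
pot region diff [10.837580437580437]
[215 150  10  15  77] [217.9 158.5] [0.633 0.266 0.1  ]
[255 150  38  30 583] [276.  162.5] [0.62  0.091 0.1  ]
[302 168   8   8  49] [305.2 171.1] [0.594 0.003 0.1  ]
[279 187  20  11  97] [289.1 191.2] [0.534 0.051 0.1  ]
pos [0.4571 0.0969 0.2461] yaw [180.   -0.  -87.7] travel [   2.7 -142.9   46. ] roll 0 t 40.05 grip 0.08772249477013651 0.0 F [ 0.9  0.2 -0. ]
```

My picture budget is spent, so the remaining checks are numeric.

```bash
python3 - <<'E'
from h import *
KS=cam('scene'); s=cv2.imread('pics/s12.png'); s0=cv2.imread('pics/scene0.png'); s11=cv2.imread('pics/s11.png')
def proj(P): 
    K,E=KS; p=K@(np.linalg.inv(E)@np.append(P,1))[:3]; return (p[:2]/p[2]).round(1)
print('handle top exp',proj([.5476,-.428,.196]),'foot-handle exp',proj([.5476,-.428,.1]))
for n,im in(('s0',s0),('s12',s)):
    h=cv2.cvtColor(im,cv2.COLOR_BGR2HSV); m=np.zeros(h.shape[:2],np.uint8); m[75:125,222:262]=cv2.inRange(h,(0,80,20),(20,255,200))[75:125,222:262]
    q,l,st,c=cv2.connectedComponentsWithStats(m); i=1+st[1:,4].argmax(); print(n,'handle',st[i],c[i].round(1))
    m=np.zeros(h.shape[:2],np.uint8); m[100:150,222:262]=cv2.inRange(h,(15,5,110),(60,70,255))[100:150,222:262]
    q,l,st,c=cv2.connectedComponentsWithStats(m); i=1+st[1:,4].argmax(); print(n,'pot',st[i],c[i].round(1))
d=(cv2.absdiff(s,s11).max(2)>25).astype(np.uint8); d[:180]=0; d[340:]=0; d[:,:260]=0; d[:,400:]=0
d=cv2.morphologyEx(d,cv2.MORPH_OPEN,np.ones((3,3)))
q,l,st,c=cv2.connectedComponentsWithStats(d)
for i in range(1,q):
    if st[i,4]>30: print('chg',st[i],c[i].round(1))
# expected silhouette box of tin in slot4 / and caps
ax=np.array([np.cos(.04),np.sin(.04),0]); ay=np.array([-ax[1],ax[0],0]); a=np.linspace(0,6.28,24)
o=np.array([.6003,.1025,.0846]); P=np.array([proj(o+e*.032*ax+.028*(np.cos(t)*ay+np.sin(t)*np.array([0,0,1]))) for e in(-1,1) for t in a]); print('exp box',P.min(0),P.max(0)-P.min(0))
ls=cv2.cvtColor(s,cv2.COLOR_BGR2HSV); m=cv2.inRange(ls,(0,0,120),(180,70,255)); m[:,:260]=0;m[:,400:]=0;m[:180]=0
print('caps home exp',proj([.6037,.0036,.039]),proj([.5938,.2634,.039]), 'up',proj([.6037,.0036,.064]),proj([.5938,.2634,.064]))
for n,im in(('s0',s0),('s12',s)):
    for c in((.6037,.0036),(.5938,.2634)):
        for z in(.039,.064):
            u,v=proj([*c,z]).astype(int); print(n,c,z,im[v-2:v+3,u-2:u+3].mean((0,1)).round(),end=' ')
    print()
E
```

```text
handle top exp [234.   82.9] foot-handle exp [238.3 110.7]
s0 handle [222  75  26  47 540] [235.6  95.6]
s0 pot [222 131  40  19 187] [243.5 143.8]
s12 handle [222  75  27  47 542] [235.8  95.4]
s12 pot [222 100  40  50 812] [239.  128.6]
chg [ 303  180   97   73 2988] [354.6 211.4]
exp box [302.3 217.2] [36.4 34. ]
caps home exp [297.5 220.6] [363.7 293.7] up [297.1 214. ] [364.6 287.5]
s0 (0.6037, 0.0036) 0.039 [ 93.  98. 100.] s0 (0.6037, 0.0036) 0.064 [155. 162. 167.] s0 (0.5938, 0.2634) 0.039 [101. 106. 108.] s0 (0.5938, 0.2634) 0.064 [156. 163. 168.] 
s12 (0.6037, 0.0036) 0.039 [170. 178. 182.] s12 (0.6037, 0.0036) 0.064 [122. 131. 141.] s12 (0.5938, 0.2634) 0.039 [171. 178. 183.] s12 (0.5938, 0.2634) 0.064 [86. 91. 96.]
```

Request:
apply_moves(targets=[{"travel": [45,0,-5],"roll": 0,"jaw": 87.6},{"travel": [45,0,-5],"roll": 0,"jaw": 87.6},{"travel": [45,0,-5],"roll": 0,"jaw": 87.6},{"travel": [45,0,-5],"roll": 0,"jaw": 87.6},{"travel": [0,0,0],"roll": 0,"jaw": 87.6},{"travel": [0,0,0],"roll": 0,"jaw": 87.6}])

```text
clock: 40.65
tool_pos: [0.4641, -0.0844, 0.2659]
orientation: [179.9, -0.0, -87.9]
force: [-0.6, 1.1, -0.4]
opening: 0.0875
gripper_force: 0.0
```

```bash
python3 - <<'E'
from h import *
s,KS=snap('scene','s13'); t,KT=snap('top','t13'); s11=cv2.imread('pics/s11.png'); t0=cv2.imread('pics/top0.png')
d=(cv2.absdiff(s,s11).max(2)>22).astype(np.uint8); d[:195]=0; d[300:]=0; d[:,:285]=0; d[:,370:]=0
d=cv2.morphologyEx(d,cv2.MORPH_OPEN,np.ones((3,3)))
q,l,st,c=cv2.connectedComponentsWithStats(d)
for i in range(1,q):
    if st[i,4]>30: print('chg',st[i],c[i].round(1))
def wb(im,roi,v):
    x0,x1,y0,y1=roi; h=cv2.cvtColor(im,cv2.COLOR_BGR2HSV)[y0:y1,x0:x1]; m=cv2.inRange(h,(0,0,v),(180,75,255))
    q,l,st,c=cv2.connectedComponentsWithStats(m)
    return [(st[i]+[x0,y0,0,0,0],(c[i]+[x0,y0]).round(1)) for i in range(1,q) if st[i,4]>40]
for r in wb(t,(232,300,155,192),130): print('top',r,p2w('',r[1],.08,KT).round(3))
K,E=KT
for P in([.6003,.1025,.1],[.5965,.1955,.05],[.6015,.0715,.05]):
    p=K@(np.linalg.inv(E)@np.append(P,1))[:3]; print('exp top',(p[:2]/p[2]).round(1))
# brightness profile along the rack (y) at x=.6, in the top picture
for a,b in((t,'end'),(t0,'start')): print(b,a[164:182,228:312].mean((0,2)).round().astype(int).tolist()[::2])
E
```

```text
chg [335 195  17   8 106] [343.  198.2]
chg [357 195  13  12 113] [364.4 199.9]
chg [303 220  36  33 538] [320.5 236. ]
top (array([ 232,  155,   68,   28, 1358]), array([262.6, 166.5])) [0.612 0.134 0.08 ]
exp top [272.1 169.1]
exp top [244.1 173.2]
exp top [283.8 171.7]
end [82, 79, 76, 131, 144, 164, 171, 173, 173, 166, 158, 137, 94, 97, 143, 164, 169, 162, 136, 149, 153, 155, 154, 149, 145, 132, 104, 123, 159, 154, 144, 126, 87, 110, 99, 81, 70, 96, 120, 117, 95, 68]
start [64, 67, 65, 115, 114, 66, 90, 89, 89, 90, 90, 90, 93, 118, 117, 104, 88, 89, 89, 89, 90, 90, 105, 113, 119, 139, 143, 146, 144, 141, 134, 118, 83, 113, 104, 81, 70, 94, 122, 126, 95, 64]
```

The new tin's silhouette, box (303,220) 36×33, matches the slot-4 prediction of (302,217) 36×34. The bolts are home and the mallet stands as it did at the start, so I'm handing in.

```bash
python3 -c "
from plant import ctrl
print(ctrl.close_job())"
```

```text
the job is handed in; nothing more can be done
None
```

The job is handed in, with no verdict returned: by my last camera checks both bolts are down, the mallet is back in the pot head down, and all four tins are in the pyramid (three in the bottom row, one in the saddle between the right and middle tins).

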